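# Scoop nylon buffers from the stock tub into an order box

### The job

Take the grey lid off the blue stock tub and lay it flat on the black mat, then use the metal scoop to move at least four of the six orange buffers from the tub into the red order box, without touching the buffers with the fingers and without spilling any outside the tub and the box. Finally set the scoop back down flat on the middle of its green mat, leaving the lid on the black mat. Do not disturb the other things on the table.

Things in the scene. Friction and masses are not known exactly. Their poses are not given: they have to be found in the camera images.
- tub: blue open plastic tub, fixed to the table, 108 mm (its x) by 238 mm (its y) by 45 mm high; walls and floor 4 mm thick, so 100 x 230 mm inside and the inner floor 4 mm up. Origin: centre of the underside; z up. It is yawed by up to 0.25 rad from having its long side along world y.
- lid: loose grey lid on the tub, 0.25 kg: plate 114 (its x) by 244 (its y) mm, 5 mm thick, resting on the rim, above a locating slab 92 x 220 x 5 mm that hangs inside the tub with 4 to 5 mm play. Black knob in the middle, see point lid_knob. Origin: centre of the slab's underside, 5 mm below the plate; z up. Off the tub it lies flat on the slab.
- lid_knob (a point): middle of the lid's round black knob, where it is gripped: 34 mm above the lid's origin, 24 mm above the plate's top. The knob is 32 mm in diameter from 26 to 40 mm above the lid's origin, its top at 44 mm, on a neck of 20 mm diameter
- lid_mat: black rubber mat for the lid, fixed, 150 mm (its x) by 270 mm (its y), 3 mm thick, on the left or the right of the tub. Origin: centre of the underside; top at 3 mm.
- order_box: red open box, fixed, 160 x 160 mm, 50 mm high, walls and floor 6 mm thick. The black mat is on one side of the tub, this box on the other. Origin: centre of the underside; z up.
- scoop_mat: green mat for the scoop, fixed, between robot and tub, 110 mm (its x) by 250 mm (its y), 3 mm thick. Origin: centre of the underside; top at 3 mm.
- scoop: loose aluminium scoop, 0.22 kg, standing on the green mat, mouth roughly towards world -y. Origin: centre of the pan's underside; x to the open mouth, z up. Pan 90 mm long (x -45 to 45), 88 mm wide; floor 1.6 mm thick; rear wall and side walls (x -45 to 20 only) 32 mm high, 2.5 mm thick; no front wall. A post (x -53 to -45, 20 mm wide) carries the handle, see point scoop_grip.
- scoop_grip (a point): middle of the scoop's handle, a black straight level bar along the scoop's x from x -135 to -35 mm, 20 mm wide (y), 22 mm high; this point is at x -85 mm, z 80 mm in the scoop's frame
- scoop_lip (a point): middle of the scoop's front lip, underside: x 45 mm, z 0 in the scoop's frame
- buffer0: loose orange buffer in the tub, smooth slippery nylon (friction about 0.25): round drum 26 mm diameter, 20 mm high, rounded towards 14 mm flats at both ends, about 15 g; may stand, lie or roll on its side. Origin: its centre; z along its axis.
- buffer1: loose orange buffer in the tub, smooth slippery nylon (friction about 0.25): round drum 26 mm diameter, 20 mm high, rounded towards 14 mm flats at both ends, about 15 g; may stand, lie or roll on its side. Origin: its centre; z along its axis.
- buffer2: loose orange buffer in the tub, smooth slippery nylon (friction about 0.25): round drum 26 mm diameter, 20 mm high, rounded towards 14 mm flats at both ends, about 15 g; may stand, lie or roll on its side. Origin: its centre; z along its axis.
- buffer3: loose orange buffer in the tub, smooth slippery nylon (friction about 0.25): round drum 26 mm diameter, 20 mm high, rounded towards 14 mm flats at both ends, about 15 g; may stand, lie or roll on its side. Origin: its centre; z along its axis.
- buffer4: loose orange buffer in the tub, smooth slippery nylon (friction about 0.25): round drum 26 mm diameter, 20 mm high, rounded towards 14 mm flats at both ends, about 15 g; may stand, lie or roll on its side. Origin: its centre; z along its axis.
- buffer5: loose orange buffer in the tub, smooth slippery nylon (friction about 0.25): round drum 26 mm diameter, 20 mm high, rounded towards 14 mm flats at both ends, about 15 g; may stand, lie or roll on its side. Origin: its centre; z along its axis.
- tape: bystander, loose, to be left alone: roll of yellow tape, ring 90 mm outside diameter, 25 mm high. Origin: centre of the underside.
- screwdriver: bystander, loose, to be left alone: screwdriver lying down, 180 mm long. Origin: on the tool's axis.
- glue: bystander, loose, to be left alone: white bottle with a red cap, 50 mm diameter, 120 mm high. Origin: centre of the underside.
- carton: bystander, loose, to be left alone: brown carton 60 x 100 x 70 mm. Origin: centre of the underside.
- mug: bystander, loose, to be left alone: blue mug, 80 mm diameter, 90 mm high. Origin: centre of the underside.
- bracket: bystander, loose, to be left alone: steel angle bracket, foot 50 x 70 mm, 44 mm high. Origin: centre of the underside.
Things that resemble listed ones, but are neither listed nor needed, are in the scene too. What is shaped like the order_box but purple is not meant.

How it is judged (in metres and radians):
On the way, in this order (a step that is already met when the one before it is completed fails the run):
1. the lid lies flat on the black mat, released (horizontal distance between lid and lid_mat below 0.05 m and height (world z) of lid below 0.012 m and angle between lid's own z axis and vertical below 0.08 rad and contact force between the fingers and lid below 0.3 N and linear speed of lid below 0.02 m/s), for 0.2 s.
2. at least one buffer is carried in the scoop, above the tub's rim ((((x of buffer0 in the frame of scoop between -0.05 and 0.05 m and y of buffer0 in the frame of scoop between -0.044 and 0.044 m and z of buffer0 in the frame of scoop between 0.004 and 0.05 m) and height (world z) of scoop above 0.055 m and height (world z) of buffer0 above 0.065 m) or ((x of buffer1 in the frame of scoop between -0.05 and 0.05 m and y of buffer1 in the frame of scoop between -0.044 and 0.044 m and z of buffer1 in the frame of scoop between 0.004 and 0.05 m) and height (world z) of scoop above 0.055 m and height (world z) of buffer1 above 0.065 m) or ((x of buffer2 in the frame of scoop between -0.05 and 0.05 m and y of buffer2 in the frame of scoop between -0.044 and 0.044 m and z of buffer2 in the frame of scoop between 0.004 and 0.05 m) and height (world z) of scoop above 0.055 m and height (world z) of buffer2 above 0.065 m) or ((x of buffer3 in the frame of scoop between -0.05 and 0.05 m and y of buffer3 in the frame of scoop between -0.044 and 0.044 m and z of buffer3 in the frame of scoop between 0.004 and 0.05 m) and height (world z) of scoop above 0.055 m and height (world z) of buffer3 above 0.065 m) or ((x of buffer4 in the frame of scoop between -0.05 and 0.05 m and y of buffer4 in the frame of scoop between -0.044 and 0.044 m and z of buffer4 in the frame of scoop between 0.004 and 0.05 m) and height (world z) of scoop above 0.055 m and height (world z) of buffer4 above 0.065 m) or ((x of buffer5 in the frame of scoop between -0.05 and 0.05 m and y of buffer5 in the frame of scoop between -0.044 and 0.044 m and z of buffer5 in the frame of scoop between 0.004 and 0.05 m) and height (world z) of scoop above 0.055 m and height (world z) of buffer5 above 0.065 m))), for 0.2 s.
3. at least four buffers are in the red order box ((((horizontal distance between buffer0 and order_box below 0.09 m and height (world z) of buffer0 between 0.0145 and 0.05 m) and (horizontal distance between buffer1 and order_box below 0.09 m and height (world z) of buffer1 between 0.0145 and 0.05 m) and (horizontal distance between buffer2 and order_box below 0.09 m and height (world z) of buffer2 between 0.0145 and 0.05 m) and (horizontal distance between buffer3 and order_box below 0.09 m and height (world z) of buffer3 between 0.0145 and 0.05 m)) or ((horizontal distance between buffer0 and order_box below 0.09 m and height (world z) of buffer0 between 0.0145 and 0.05 m) and (horizontal distance between buffer1 and order_box below 0.09 m and height (world z) of buffer1 between 0.0145 and 0.05 m) and (horizontal distance between buffer2 and order_box below 0.09 m and height (world z) of buffer2 between 0.0145 and 0.05 m) and (horizontal distance between buffer4 and order_box below 0.09 m and height (world z) of buffer4 between 0.0145 and 0.05 m)) or ((horizontal distance between buffer0 and order_box below 0.09 m and height (world z) of buffer0 between 0.0145 and 0.05 m) and (horizontal distance between buffer1 and order_box below 0.09 m and height (world z) of buffer1 between 0.0145 and 0.05 m) and (horizontal distance between buffer2 and order_box below 0.09 m and height (world z) of buffer2 between 0.0145 and 0.05 m) and (horizontal distance between buffer5 and order_box below 0.09 m and height (world z) of buffer5 between 0.0145 and 0.05 m)) or ((horizontal distance between buffer0 and order_box below 0.09 m and height (world z) of buffer0 between 0.0145 and 0.05 m) and (horizontal distance between buffer1 and order_box below 0.09 m and height (world z) of buffer1 between 0.0145 and 0.05 m) and (horizontal distance between buffer3 and order_box below 0.09 m and height (world z) of buffer3 between 0.0145 and 0.05 m) and (horizontal distance between buffer4 and order_box below 0.09 m and height (world z) of buffer4 between 0.0145 and 0.05 m)) or ((horizontal distance between buffer0 and order_box below 0.09 m and height (world z) of buffer0 between 0.0145 and 0.05 m) and (horizontal distance between buffer1 and order_box below 0.09 m and height (world z) of buffer1 between 0.0145 and 0.05 m) and (horizontal distance between buffer3 and order_box below 0.09 m and height (world z) of buffer3 between 0.0145 and 0.05 m) and (horizontal distance between buffer5 and order_box below 0.09 m and height (world z) of buffer5 between 0.0145 and 0.05 m)) or ((horizontal distance between buffer0 and order_box below 0.09 m and height (world z) of buffer0 between 0.0145 and 0.05 m) and (horizontal distance between buffer1 and order_box below 0.09 m and height (world z) of buffer1 between 0.0145 and 0.05 m) and (horizontal distance between buffer4 and order_box below 0.09 m and height (world z) of buffer4 between 0.0145 and 0.05 m) and (horizontal distance between buffer5 and order_box below 0.09 m and height (world z) of buffer5 between 0.0145 and 0.05 m)) or ((horizontal distance between buffer0 and order_box below 0.09 m and height (world z) of buffer0 between 0.0145 and 0.05 m) and (horizontal distance between buffer2 and order_box below 0.09 m and height (world z) of buffer2 between 0.0145 and 0.05 m) and (horizontal distance between buffer3 and order_box below 0.09 m and height (world z) of buffer3 between 0.0145 and 0.05 m) and (horizontal distance between buffer4 and order_box below 0.09 m and height (world z) of buffer4 between 0.0145 and 0.05 m)) or ((horizontal distance between buffer0 and order_box below 0.09 m and height (world z) of buffer0 between 0.0145 and 0.05 m) and (horizontal distance between buffer2 and order_box below 0.09 m and height (world z) of buffer2 between 0.0145 and 0.05 m) and (horizontal distance between buffer3 and order_box below 0.09 m and height (world z) of buffer3 between 0.0145 and 0.05 m) and (horizontal distance between buffer5 and order_box below 0.09 m and height (world z) of buffer5 between 0.0145 and 0.05 m)) or ((horizontal distance between buffer0 and order_box below 0.09 m and height (world z) of buffer0 between 0.0145 and 0.05 m) and (horizontal distance between buffer2 and order_box below 0.09 m and height (world z) of buffer2 between 0.0145 and 0.05 m) and (horizontal distance between buffer4 and order_box below 0.09 m and height (world z) of buffer4 between 0.0145 and 0.05 m) and (horizontal distance between buffer5 and order_box below 0.09 m and height (world z) of buffer5 between 0.0145 and 0.05 m)) or ((horizontal distance between buffer0 and order_box below 0.09 m and height (world z) of buffer0 between 0.0145 and 0.05 m) and (horizontal distance between buffer3 and order_box below 0.09 m and height (world z) of buffer3 between 0.0145 and 0.05 m) and (horizontal distance between buffer4 and order_box below 0.09 m and height (world z) of buffer4 between 0.0145 and 0.05 m) and (horizontal distance between buffer5 and order_box below 0.09 m and height (world z) of buffer5 between 0.0145 and 0.05 m)) or ((horizontal distance between buffer1 and order_box below 0.09 m and height (world z) of buffer1 between 0.0145 and 0.05 m) and (horizontal distance between buffer2 and order_box below 0.09 m and height (world z) of buffer2 between 0.0145 and 0.05 m) and (horizontal distance between buffer3 and order_box below 0.09 m and height (world z) of buffer3 between 0.0145 and 0.05 m) and (horizontal distance between buffer4 and order_box below 0.09 m and height (world z) of buffer4 between 0.0145 and 0.05 m)) or ((horizontal distance between buffer1 and order_box below 0.09 m and height (world z) of buffer1 between 0.0145 and 0.05 m) and (horizontal distance between buffer2 and order_box below 0.09 m and height (world z) of buffer2 between 0.0145 and 0.05 m) and (horizontal distance between buffer3 and order_box below 0.09 m and height (world z) of buffer3 between 0.0145 and 0.05 m) and (horizontal distance between buffer5 and order_box below 0.09 m and height (world z) of buffer5 between 0.0145 and 0.05 m)) or ((horizontal distance between buffer1 and order_box below 0.09 m and height (world z) of buffer1 between 0.0145 and 0.05 m) and (horizontal distance between buffer2 and order_box below 0.09 m and height (world z) of buffer2 between 0.0145 and 0.05 m) and (horizontal distance between buffer4 and order_box below 0.09 m and height (world z) of buffer4 between 0.0145 and 0.05 m) and (horizontal distance between buffer5 and order_box below 0.09 m and height (world z) of buffer5 between 0.0145 and 0.05 m)) or ((horizontal distance between buffer1 and order_box below 0.09 m and height (world z) of buffer1 between 0.0145 and 0.05 m) and (horizontal distance between buffer3 and order_box below 0.09 m and height (world z) of buffer3 between 0.0145 and 0.05 m) and (horizontal distance between buffer4 and order_box below 0.09 m and height (world z) of buffer4 between 0.0145 and 0.05 m) and (horizontal distance between buffer5 and order_box below 0.09 m and height (world z) of buffer5 between 0.0145 and 0.05 m)) or ((horizontal distance between buffer2 and order_box below 0.09 m and height (world z) of buffer2 between 0.0145 and 0.05 m) and (horizontal distance between buffer3 and order_box below 0.09 m and height (world z) of buffer3 between 0.0145 and 0.05 m) and (horizontal distance between buffer4 and order_box below 0.09 m and height (world z) of buffer4 between 0.0145 and 0.05 m) and (horizontal distance between buffer5 and order_box below 0.09 m and height (world z) of buffer5 between 0.0145 and 0.05 m)))), for 0.2 s.
At the end, for the whole second after the job is handed in: At least four buffers lie in the red order box and each of the others in the box or in the tub, all at rest; the lid lies flat on the black mat, centre within 50 mm of the mat's; the scoop stands level on the green mat, its pan's centre within 65 mm of the mat's, at rest (all of step 1 and (((horizontal distance between buffer0 and order_box below 0.09 m and height (world z) of buffer0 between 0.0145 and 0.05 m) and (horizontal distance between buffer1 and order_box below 0.09 m and height (world z) of buffer1 between 0.0145 and 0.05 m) and (horizontal distance between buffer2 and order_box below 0.09 m and height (world z) of buffer2 between 0.0145 and 0.05 m) and (horizontal distance between buffer3 and order_box below 0.09 m and height (world z) of buffer3 between 0.0145 and 0.05 m)) or ((horizontal distance between buffer0 and order_box below 0.09 m and height (world z) of buffer0 between 0.0145 and 0.05 m) and (horizontal distance between buffer1 and order_box below 0.09 m and height (world z) of buffer1 between 0.0145 and 0.05 m) and (horizontal distance between buffer2 and order_box below 0.09 m and height (world z) of buffer2 between 0.0145 and 0.05 m) and (horizontal distance between buffer4 and order_box below 0.09 m and height (world z) of buffer4 between 0.0145 and 0.05 m)) or ((horizontal distance between buffer0 and order_box below 0.09 m and height (world z) of buffer0 between 0.0145 and 0.05 m) and (horizontal distance between buffer1 and order_box below 0.09 m and height (world z) of buffer1 between 0.0145 and 0.05 m) and (horizontal distance between buffer2 and order_box below 0.09 m and height (world z) of buffer2 between 0.0145 and 0.05 m) and (horizontal distance between buffer5 and order_box below 0.09 m and height (world z) of buffer5 between 0.0145 and 0.05 m)) or ((horizontal distance between buffer0 and order_box below 0.09 m and height (world z) of buffer0 between 0.0145 and 0.05 m) and (horizontal distance between buffer1 and order_box below 0.09 m and height (world z) of buffer1 between 0.0145 and 0.05 m) and (horizontal distance between buffer3 and order_box below 0.09 m and height (world z) of buffer3 between 0.0145 and 0.05 m) and (horizontal distance between buffer4 and order_box below 0.09 m and height (world z) of buffer4 between 0.0145 and 0.05 m)) or ((horizontal distance between buffer0 and order_box below 0.09 m and height (world z) of buffer0 between 0.0145 and 0.05 m) and (horizontal distance between buffer1 and order_box below 0.09 m and height (world z) of buffer1 between 0.0145 and 0.05 m) and (horizontal distance between buffer3 and order_box below 0.09 m and height (world z) of buffer3 between 0.0145 and 0.05 m) and (horizontal distance between buffer5 and order_box below 0.09 m and height (world z) of buffer5 between 0.0145 and 0.05 m)) or ((horizontal distance between buffer0 and order_box below 0.09 m and height (world z) of buffer0 between 0.0145 and 0.05 m) and (horizontal distance between buffer1 and order_box below 0.09 m and height (world z) of buffer1 between 0.0145 and 0.05 m) and (horizontal distance between buffer4 and order_box below 0.09 m and height (world z) of buffer4 between 0.0145 and 0.05 m) and (horizontal distance between buffer5 and order_box below 0.09 m and height (world z) of buffer5 between 0.0145 and 0.05 m)) or ((horizontal distance between buffer0 and order_box below 0.09 m and height (world z) of buffer0 between 0.0145 and 0.05 m) and (horizontal distance between buffer2 and order_box below 0.09 m and height (world z) of buffer2 between 0.0145 and 0.05 m) and (horizontal distance between buffer3 and order_box below 0.09 m and height (world z) of buffer3 between 0.0145 and 0.05 m) and (horizontal distance between buffer4 and order_box below 0.09 m and height (world z) of buffer4 between 0.0145 and 0.05 m)) or ((horizontal distance between buffer0 and order_box below 0.09 m and height (world z) of buffer0 between 0.0145 and 0.05 m) and (horizontal distance between buffer2 and order_box below 0.09 m and height (world z) of buffer2 between 0.0145 and 0.05 m) and (horizontal distance between buffer3 and order_box below 0.09 m and height (world z) of buffer3 between 0.0145 and 0.05 m) and (horizontal distance between buffer5 and order_box below 0.09 m and height (world z) of buffer5 between 0.0145 and 0.05 m)) or ((horizontal distance between buffer0 and order_box below 0.09 m and height (world z) of buffer0 between 0.0145 and 0.05 m) and (horizontal distance between buffer2 and order_box below 0.09 m and height (world z) of buffer2 between 0.0145 and 0.05 m) and (horizontal distance between buffer4 and order_box below 0.09 m and height (world z) of buffer4 between 0.0145 and 0.05 m) and (horizontal distance between buffer5 and order_box below 0.09 m and height (world z) of buffer5 between 0.0145 and 0.05 m)) or ((horizontal distance between buffer0 and order_box below 0.09 m and height (world z) of buffer0 between 0.0145 and 0.05 m) and (horizontal distance between buffer3 and order_box below 0.09 m and height (world z) of buffer3 between 0.0145 and 0.05 m) and (horizontal distance between buffer4 and order_box below 0.09 m and height (world z) of buffer4 between 0.0145 and 0.05 m) and (horizontal distance between buffer5 and order_box below 0.09 m and height (world z) of buffer5 between 0.0145 and 0.05 m)) or ((horizontal distance between buffer1 and order_box below 0.09 m and height (world z) of buffer1 between 0.0145 and 0.05 m) and (horizontal distance between buffer2 and order_box below 0.09 m and height (world z) of buffer2 between 0.0145 and 0.05 m) and (horizontal distance between buffer3 and order_box below 0.09 m and height (world z) of buffer3 between 0.0145 and 0.05 m) and (horizontal distance between buffer4 and order_box below 0.09 m and height (world z) of buffer4 between 0.0145 and 0.05 m)) or ((horizontal distance between buffer1 and order_box below 0.09 m and height (world z) of buffer1 between 0.0145 and 0.05 m) and (horizontal distance between buffer2 and order_box below 0.09 m and height (world z) of buffer2 between 0.0145 and 0.05 m) and (horizontal distance between buffer3 and order_box below 0.09 m and height (world z) of buffer3 between 0.0145 and 0.05 m) and (horizontal distance between buffer5 and order_box below 0.09 m and height (world z) of buffer5 between 0.0145 and 0.05 m)) or ((horizontal distance between buffer1 and order_box below 0.09 m and height (world z) of buffer1 between 0.0145 and 0.05 m) and (horizontal distance between buffer2 and order_box below 0.09 m and height (world z) of buffer2 between 0.0145 and 0.05 m) and (horizontal distance between buffer4 and order_box below 0.09 m and height (world z) of buffer4 between 0.0145 and 0.05 m) and (horizontal distance between buffer5 and order_box below 0.09 m and height (world z) of buffer5 between 0.0145 and 0.05 m)) or ((horizontal distance between buffer1 and order_box below 0.09 m and height (world z) of buffer1 between 0.0145 and 0.05 m) and (horizontal distance between buffer3 and order_box below 0.09 m and height (world z) of buffer3 between 0.0145 and 0.05 m) and (horizontal distance between buffer4 and order_box below 0.09 m and height (world z) of buffer4 between 0.0145 and 0.05 m) and (horizontal distance between buffer5 and order_box below 0.09 m and height (world z) of buffer5 between 0.0145 and 0.05 m)) or ((horizontal distance between buffer2 and order_box below 0.09 m and height (world z) of buffer2 between 0.0145 and 0.05 m) and (horizontal distance between buffer3 and order_box below 0.09 m and height (world z) of buffer3 between 0.0145 and 0.05 m) and (horizontal distance between buffer4 and order_box below 0.09 m and height (world z) of buffer4 between 0.0145 and 0.05 m) and (horizontal distance between buffer5 and order_box below 0.09 m and height (world z) of buffer5 between 0.0145 and 0.05 m))) and ((horizontal distance between buffer0 and order_box below 0.09 m and height (world z) of buffer0 between 0.0145 and 0.05 m) or (x of buffer0 in the frame of tub between -0.05 and 0.05 m and y of buffer0 in the frame of tub between -0.115 and 0.115 m and height (world z) of buffer0 below 0.045 m)) and ((horizontal distance between buffer1 and order_box below 0.09 m and height (world z) of buffer1 between 0.0145 and 0.05 m) or (x of buffer1 in the frame of tub between -0.05 and 0.05 m and y of buffer1 in the frame of tub between -0.115 and 0.115 m and height (world z) of buffer1 below 0.045 m)) and ((horizontal distance between buffer2 and order_box below 0.09 m and height (world z) of buffer2 between 0.0145 and 0.05 m) or (x of buffer2 in the frame of tub between -0.05 and 0.05 m and y of buffer2 in the frame of tub between -0.115 and 0.115 m and height (world z) of buffer2 below 0.045 m)) and ((horizontal distance between buffer3 and order_box below 0.09 m and height (world z) of buffer3 between 0.0145 and 0.05 m) or (x of buffer3 in the frame of tub between -0.05 and 0.05 m and y of buffer3 in the frame of tub between -0.115 and 0.115 m and height (world z) of buffer3 below 0.045 m)) and ((horizontal distance between buffer4 and order_box below 0.09 m and height (world z) of buffer4 between 0.0145 and 0.05 m) or (x of buffer4 in the frame of tub between -0.05 and 0.05 m and y of buffer4 in the frame of tub between -0.115 and 0.115 m and height (world z) of buffer4 below 0.045 m)) and ((horizontal distance between buffer5 and order_box below 0.09 m and height (world z) of buffer5 between 0.0145 and 0.05 m) or (x of buffer5 in the frame of tub between -0.05 and 0.05 m and y of buffer5 in the frame of tub between -0.115 and 0.115 m and height (world z) of buffer5 below 0.045 m)) and linear speed of each of buffer0, buffer1, buffer2, buffer3, buffer4, buffer5 below 0.03 m/s and horizontal distance between scoop and scoop_mat below 0.065 m and height (world z) of scoop below 0.01 m and angle between scoop's own z axis and vertical below 0.08 rad and linear speed of scoop below 0.02 m/s); the robot touches nothing.
It fails at once if the fingers touch a buffer (contact force between the fingers and buffer0 above 0.5 N or contact force between the fingers and buffer1 above 0.5 N or contact force between the fingers and buffer2 above 0.5 N or contact force between the fingers and buffer3 above 0.5 N or contact force between the fingers and buffer4 above 0.5 N or contact force between the fingers and buffer5 above 0.5 N).
It fails at once if a bystander is moved by more than 30 mm (distance of any of tape, screwdriver, glue, carton, mug, bracket from where it was at the start of the episode above 0.03 m).
It also fails if it takes over 72 s, if anything falls off the work surface, if the arm or the gripper's body presses on something with over 40 N, if the wrist force passes 120 N, or if a joint passes its speed limit or range.

### The arm

A 6-joint arm with a two-finger parallel gripper is mounted at the origin on the work surface. World frame = base frame: x ahead of the robot, y to its left, z up, the work surface at z = 0. Lengths are in m, angles in degrees, forces in N, time in s.
With the tool pointing down it reaches from about 0.4 to 0.825 m from the base axis. Payload 7 kg.
Tool frame: the origin (TCP) lies on the centre line of the jaws, within the pads' length; the fingertips stand 14 mm ahead of it and the grasp point (between the pads) lies 5 mm behind it; z points along the fingers, y is the line along which they close (so a half turn about z gives the same grasp; the last joint's range is limited). The gripper opens to 88 mm and grips with 3 to 60 N. Pads are 19 mm wide; open, the fingers measure 130 mm over their backs; the gripper's body (78 mm by 193 mm) begins 47 mm behind the grasp point.
Start: joints at [-57.806, 20.546, 0.682, 0, -70.136, -16.507], TCP at [0.182, -0.65, 0.204] pointing down, gripper open.
Joint ranges: [-176.03, 176.03], [-82.01, 121.73], [-58.28, 71.71], [-173.87, 95.51], [-174.79, -0.11], [-173.66, 173.66]. Speed limits (degrees/s): [136.94, 136.94, 172.46, 180, 180, 180].

### API

Orientations are given as [roll, pitch, yaw] about the fixed x, y, z axes, in that order (R = Rz(yaw) Ry(pitch) Rx(roll)).
In Python, from plant import r gives the robot as it stands.
- The arm moves only by the tool send_rows, never from a script. Its argument "steps" is a list of rows, each an object with "dp": the shift along the tool's x, y, z in mm, a list of three; "roll": the turn about the tool's z in rad; "jaw": the opening in per cent of the stroke, from 0 (shut) to 100 (fully open). In form: [{"dp": [tx, ty, tz], "roll": roll, "jaw": jaw}, ...]. A call has 1 to 5 rows; each row is the pose to reach, as a shift and turn from the pose commanded when the call began, along the tool's axes at that moment; what a row does not reach only later rows make up. A row lasts 1/8 s, in which the tool goes at most 62.5 mm and 10.7 degrees, less where a joint would pass 70% of its speed; a pose out of reach is approached as far as the arm can. A call with a gripper value outside its range is refused whole. The fingers move at their own pace and stop on an object; "newtons" is the grip in N (left out, the last holds). Time passes only in rows, so rows that repeat a pose let the fingers close. It gives the time, the measured TCP pose, the force, the opening and the grip force at its end, in the units of the state.
- r.get_state(): the state, without advancing time (a new reading comes with each control period).
- r.capture(name): name is "side" or "top" or "wrist"; returns a dict with "image" (480x640x3 uint8, blue, green, red), "K" (3x3 intrinsics, pixels), "rvec" (rotation vector, rad) and "tvec" (3), from world to camera coordinates, as OpenCV has them. Camera axes: x right, y down, z forward; pixel columns grow to the right and rows downward; lengths in m; the calibration is good to about 2 mm. A picture is of the moment at which its call begins. There is no depth.
- r.close_job(): hands the job in; it is judged then, once.
The state is a dict: "time_s": time; "joints": joint angles; "qd": joint speeds; "joint_torque": joint torques, N m; "tcp_pos": TCP position; "eef_rot": TCP orientation; "contact_force": force on the tool from outside, world axes, zero at the start; "moment": the same for the moment, N m; "gripper_width": finger opening in m; "gripper_force": force on a finger pad.
Only numpy, scipy, OpenCV 4.12 (cv2) and the standard library are available. Lean on these libraries where they do the work, as an engineer would, in place of code of your own. Each camera call takes 0.05 s, during which the arm holds its last target. There are 200 camera calls.

## Working session

There is one attempt and no reset: what is moved stays moved. The work goes in short steps, Python scripts to look and compute and a tool call to move; the robot and the scene stay as the last step left them, time stands still between calls to the robot, and variables do not carry over. Pictures are saved under pics/ and viewed, at most 10 in all, crops included, and the job is handed in when it is done.

Besides the shell and the picture viewer there is one more tool, called after "Request:" as name(argument=value, ...), one argument or row to a line, values as JSON. send_rows: Moves the arm, as the interface text tells. Its arguments: {"type":"object","properties":{"steps":{"type":"array","items":{"type":"object","properties":{"dp":{"type":"array","items":{"type":"number"}},"roll":{"type":"number"},"jaw":{"type":"number"}}}},"newtons":{"type":"number"}},"required":["steps"]}

```bash
mkdir -p pics; ls
cat > h.py <<'E'
import cv2,numpy as np
from plant import r
def cap(n):
    c=r.capture(n); c['R']=cv2.Rodrigues(np.array(c['rvec'],float))[0]; c['t']=np.array(c['tvec'],float).ravel(); c['K']=np.array(c['K'],float); return c
def ray(c,u,v,z):
    d=c['R'].T@np.linalg.solve(c['K'],[u,v,1.]); o=-c['R'].T@c['t']; return (o+d*(z-o[2])/d[2])
def proj(c,p):
    q=c['K']@(c['R']@np.array(p,float)+c['t']); return q[:2]/q[2]
E
python3 - <<'E'
from h import *
s=r.get_state();print(s)
ims=[]
for n in("top","side"):
    c=cap(n);cv2.imwrite(f'pics/{n}0.png',c['image']);print(n,c['K'].round(1).tolist(),(-c['R'].T@c['t']).round(3),c['R'].round(2).tolist())
E
```

```text
pics
{'time_s': 0.0, 'joints': array([-5.78068225e+01,  2.05902696e+01,  6.33842117e-01, -1.99347106e-02,
       -7.01353649e+01, -1.65077811e+01]), 'qd': array([-0.01953999,  0.0003362 ,  0.02606728,  0.00142292,  0.00026727,
       -0.00017764]), 'joint_torque': array([-8.37750595e-04, -5.82717562e+01,  2.93049717e+01,  6.99720427e+00,
        6.77498057e-03, -1.20564591e-04]), 'tcp_pos': array([ 0.18232856, -0.64936463,  0.20283697]), 'eef_rot': array([ 1.79906666e+02, -8.11736791e-03, -1.64321386e+02]), 'contact_force': array([ 0.02300511, -0.16325158, -0.51370804]), 'moment': array([-0.00161475,  0.01315552, -0.05557462]), 'gripper_force': 0.0, 'gripper_width': 0.08773510675631041}
top [[584.9, 0.0, 322.0], [0.0, 584.9, 229.7], [0.0, 0.0, 1.0]] [0.444 0.13  1.491] [[-0.01, -1.0, 0.0], [-1.0, 0.01, -0.05], [0.05, -0.0, -1.0]]
side [[537.6, 0.0, 308.2], [0.0, 537.6, 236.2], [0.0, 0.0, 1.0]] [0.172 1.213 0.973] [[-0.94, -0.33, 0.0], [-0.21, 0.58, -0.78], [0.26, -0.74, -0.62]]
```

View pics/top0.png

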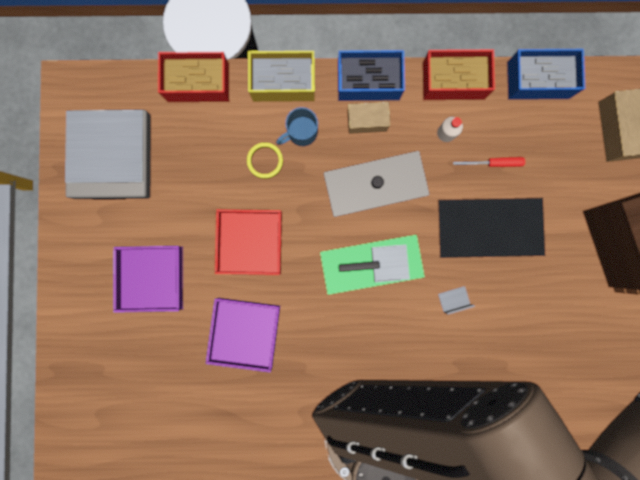

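View pics/side0.png

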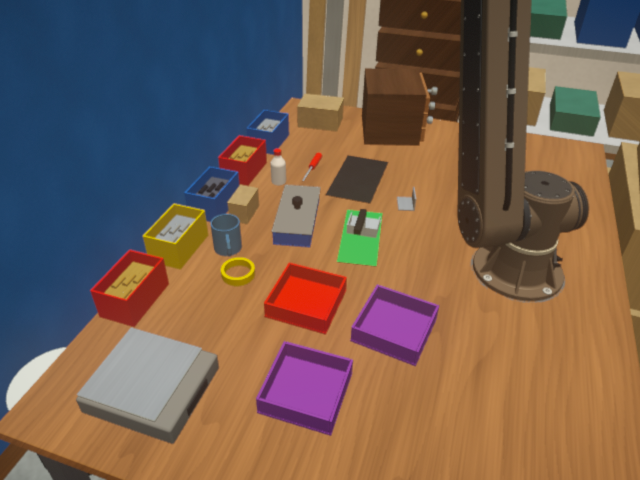

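The top view (right = −y, up = +x) shows the lid knob near (377,183), the black mat near (491,228) and the red box near (249,242). The green mat is near (372,264), with the scoop pan at (391,262) and its handle pointing left. The purple boxes are decoys. The side view agrees.

```bash
cat > m.py <<'E'
from h import *
c=cap('top');im=c['image'];hsv=cv2.cvtColor(im,cv2.COLOR_BGR2HSV)
def blob(mask,box,z,name,ret=False):
    m=np.zeros(mask.shape,np.uint8);x0,y0,x1,y1=box;m[y0:y1,x0:x1]=mask[y0:y1,x0:x1]
    m=cv2.morphologyEx(m,cv2.MORPH_OPEN,np.ones((2,2)))
    cs=max(cv2.findContours(m,cv2.RETR_EXTERNAL,cv2.CHAIN_APPROX_NONE)[0],key=cv2.contourArea)
    w=np.array([ray(c,u,v,z)[:2] for u,v in cs[:,0]])
    (cx,cy),(a,b),ang=cv2.minAreaRect((w*1000).astype(np.float32))
    bp=cv2.boxPoints(((cx,cy),(a,b),ang)); e=[bp[1]-bp[0],bp[2]-bp[1]];L=max(e,key=np.linalg.norm)
    print(name,'c',round(cx),round(cy),'size',round(a),round(b),'longaxis deg',round(np.degrees(np.arctan2(L[1],L[0]))%180,1))
g=lambda lo,hi:cv2.inRange(hsv,np.array(lo),np.array(hi))
blob(g((50,120,80),(70,255,255)),(310,225,435,305),.003,'greenmat')
blob(g((0,0,0),(180,255,60)),(425,190,560,265),.003,'lidmat')
blob(g((0,180,120),(8,255,255)),(205,200,290,285),.05,'redbox rim')
blob(g((0,0,90),(180,60,255)),(315,140,435,222),.050,'lid')
blob(g((0,0,0),(180,120,70)),(362,170,392,196),.085,'knob')
blob(g((0,0,100),(180,60,255)),(374,240,414,288),.032,'pan rim')
blob(g((0,0,0),(180,120,80)),(330,255,385,278),.091,'handle')
E
python3 m.py
```

```text
Traceback (most recent call last):
  File "m.py", line 12, in <module>
    blob(g((50,120,80),(70,255,255)),(310,225,435,305),.003,'greenmat')
    ~~~~^^^^^^^^^^^^^^^^^^^^^^^^^^^^^^^^^^^^^^^^^^^^^^^^^^^^^^^^^^^^^^^
  File "m.py", line 6, in blob
    cs=max(cv2.findContours(m,cv2.RETR_EXTERNAL,cv2.CHAIN_APPROX_NONE)[0],key=cv2.contourArea)
ValueError: max() iterable argument is empty
```

```bash
sed -i 's/g((50,120,80),(70,255,255))/g((45,100,80),(85,255,255))/' m.py; sed -i 's/^g=.*/&\nprint(hsv[245,330],hsv[262,335],hsv[230,490],hsv[240,250],hsv[190,350],hsv[262,391])/' m.py; python3 m.py
```

```text
[ 13 122 176] [ 67 106 219] [120  16  48] [  2 144 225] [ 13  13 178] [108  13 200]
greenmat c 432 -5 size 104 243 longaxis deg 99.8
lidmat c 523 -311 size 142 261 longaxis deg 90.6
redbox rim c 530 376 size 2 40 longaxis deg 180.0
lid c 633 -14 size 114 244 longaxis deg 102.3
knob c 620 -12 size 7 2 longaxis deg 89.5
pan rim c 435 -49 size 89 88 longaxis deg 2.3Traceback (most recent call last):
  File "m.py", line 19, in <module>
    blob(g((0,0,0),(180,120,80)),(330,255,385,278),.091,'handle')
    ~~~~^^^^^^^^^^^^^^^^^^^^^^^^^^^^^^^^^^^^^^^^^^^^^^^^^^^^^^^^^
  File "m.py", line 6, in blob
    cs=max(cv2.findContours(m,cv2.RETR_EXTERNAL,cv2.CHAIN_APPROX_NONE)[0],key=cv2.contourArea)
ValueError: max() iterable argument is empty
```

```bash
sed -i "s/g((0,180,120),(8,255,255))/g((0,110,100),(8,255,255))/;s/g((0,0,0),(180,120,70)),(362/g((0,0,0),(180,255,110)),(362/;s/g((0,0,0),(180,120,80)),(330/g((0,0,0),(180,255,110)),(330/" m.py; python3 m.py
```

```text
[ 12 122 178] [ 67 107 220] [110  16  48] [  2 146 224] [ 15  14 179] [108  13 199]
greenmat c 432 -5 size 103 243 longaxis deg 99.6
lidmat c 523 -311 size 142 262 longaxis deg 90.6
redbox rim c 491 304 size 164 163 longaxis deg 88.5
lid c 633 -14 size 114 244 longaxis deg 102.3
knob c 631 -13 size 27 28 longaxis deg 134.2
pan rim c 435 -51 size 87 90 longaxis deg 179.4
handle c 429 35 size 15 94 longaxis deg 94.0
```

```bash
cat > p.py <<'E'
from h import *
def plan(*tg,n=5,start=None):
    """targets (x,y,z mm, yaw deg): prints tool-frame dp/roll per call, chaining from the present pose"""
    if start is None:
        s=r.get_state(); p=np.array(s['tcp_pos'])*1000; y=s['eef_rot'][2]; print('t',round(s['time_s'],2),p.round(1),round(y,1),'w',round(s['gripper_width']*1000,1))
    else: p,y=np.array(start[:3],float),start[3]
    for t in tg:
        d=np.array(t[:3],float)-p; dy=(t[3]-y+180)%360-180
        k=max(1,int(np.ceil(max(np.linalg.norm(d)/(60*n),abs(dy)/(10.3*n)))))
        for i in range(k):
            a=np.radians(y);q=d/k
            dp=np.array([np.cos(a)*q[0]+np.sin(a)*q[1],np.sin(a)*q[0]-np.cos(a)*q[1],-q[2]]).round()
            ro=round(-np.radians(dy/k),2)
            print('  dp',dp.tolist(),'roll',ro)
            p=p+[np.cos(a)*dp[0]+np.sin(a)*dp[1],np.sin(a)*dp[0]-np.cos(a)*dp[1],-dp[2]]; y-=np.degrees(ro)
        print('->',p.round(0),round(y,1))
E
python3 -c "
from p import *
plan((632,-13,150,-77.7),(632,-13,69,-77.7))"
```

```text
t 0.25 [ 182.4 -649.7  203.3] -164.3 w 87.5
  dp [-202.0, 164.0, 18.0] roll -0.5
  dp [-255.0, 47.0, 18.0] roll -0.5
  dp [-247.0, -81.0, 18.0] roll -0.5
-> [632. -13. 149.] -78.4
  dp [0.0, -0.0, 80.0] roll -0.01
-> [632. -13.  69.] -77.8
```

Request:
send_rows(
  steps=[
    {"dp": [-202, 164, 18], "roll": -0.5, "jaw": 100},
    {"dp": [-202, 164, 18], "roll": -0.5, "jaw": 100},
    {"dp": [-202, 164, 18], "roll": -0.5, "jaw": 100},
    {"dp": [-202, 164, 18], "roll": -0.5, "jaw": 100},
    {"dp": [-202, 164, 18], "roll": -0.5, "jaw": 100},
  ],
)

```text
time_s: 0.88
tcp_pos: [0.3342, -0.4346, 0.1859]
eef_rot: [-180.0, 0.0, -135.5]
contact_force: [0.0, 0.5, 0.4]
gripper_width: 0.0877
gripper_force: 0.0
```

Request:
send_rows(
  steps=[
    {"dp": [-255, 47, 18], "roll": -0.5, "jaw": 100},
    {"dp": [-255, 47, 18], "roll": -0.5, "jaw": 100},
    {"dp": [-255, 47, 18], "roll": -0.5, "jaw": 100},
    {"dp": [-255, 47, 18], "roll": -0.5, "jaw": 100},
    {"dp": [-255, 47, 18], "roll": -0.5, "jaw": 100},
  ],
)

```text
time_s: 1.5
tcp_pos: [0.4839, -0.2233, 0.1675]
eef_rot: [180.0, 0.0, -106.8]
contact_force: [-0.8, -0.2, 0.0]
gripper_width: 0.0879
gripper_force: 0.0
```

Request:
send_rows(
  steps=[
    {"dp": [-247, -81, 18], "roll": -0.5, "jaw": 100},
    {"dp": [-247, -81, 18], "roll": -0.5, "jaw": 100},
    {"dp": [-247, -81, 18], "roll": -0.5, "jaw": 100},
    {"dp": [-247, -81, 18], "roll": -0.5, "jaw": 100},
    {"dp": [-247, -81, 18], "roll": -0.5, "jaw": 100},
  ],
)

```text
time_s: 2.12
tcp_pos: [0.6335, -0.0112, 0.1486]
eef_rot: [179.9, -0.0, -78.3]
contact_force: [-0.4, -0.3, -0.5]
gripper_width: 0.0875
gripper_force: 0.0
```

Request:
send_rows(
  steps=[
    {"dp": [0, 0, 79], "roll": 0, "jaw": 100},
    {"dp": [0, 0, 79], "roll": 0, "jaw": 100},
    {"dp": [0, 0, 79], "roll": 0, "jaw": 20},
    {"dp": [0, 0, 79], "roll": 0, "jaw": 20},
    {"dp": [0, 0, 79], "roll": 0, "jaw": 20},
  ],
  newtons=40,
)

```text
time_s: 2.75
tcp_pos: [0.6331, -0.0132, 0.0728]
eef_rot: [-179.8, -0.0, -78.4]
contact_force: [-0.3, 0.1, -0.3]
gripper_width: 0.0632
gripper_force: 0.0
```

Request:
send_rows(
  steps=[
    {"dp": [0, 0, 0], "roll": 0, "jaw": 20},
    {"dp": [0, 0, -20], "roll": 0, "jaw": 20},
    {"dp": [0, 0, -50], "roll": 0, "jaw": 20},
    {"dp": [0, 0, -80], "roll": 0, "jaw": 20},
    {"dp": [0, 0, -80], "roll": 0, "jaw": 20},
  ],
)

```text
time_s: 3.38
tcp_pos: [0.6337, -0.0127, 0.1543]
eef_rot: [-179.7, -0.0, -78.3]
contact_force: [0.4, 0.5, -0.3]
gripper_width: 0.0183
gripper_force: 0.0
```

```bash
python3 -c "
from p import *
c=cap('top');cv2.imwrite('pics/top1.png',c['image'][60:360,180:600])
plan((523,-311,149,-89.4),(523,-311,32,-89.4))
plan((529,-311,149,-89.4),(429,35,140,-86),(429,35,77,-86),start=(523,-311,32,-89.4))
"
```

```text
t 3.42 [632.6 -12.7 152.5] -78.4 w 18.0
  dp [135.0, 84.0, 2.0] roll 0.1
  dp [143.0, 70.0, 2.0] roll 0.1
-> [ 523. -311.  148.] -89.8
  dp [-0.0, -0.0, 116.0] roll -0.01
-> [ 523. -311.   32.] -89.2
  dp [0.0, -6.0, -117.0] roll -0.0
-> [ 529. -311.  149.] -89.4
  dp [-173.0, 48.0, 4.0] roll -0.03
  dp [-175.0, 43.0, 4.0] roll -0.03
-> [429.  35. 141.] -86.0
  dp [-0.0, 0.0, 64.0] roll 0.0
-> [429.  35.  77.] -86.0
```

View pics/top1.png

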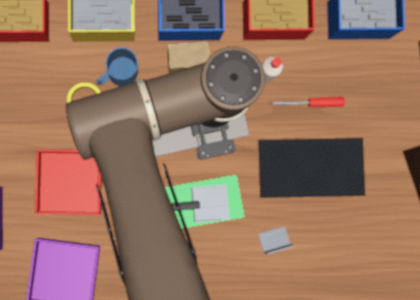

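The crop shows the arm above the lid. The lid stayed on the tub because the fingers shut too slowly and I lifted before they had closed. I'll open them, go down again, and give them more time to close.

Request:
send_rows(
  steps=[
    {"dp": [0, 0, 0], "roll": 0, "jaw": 80},
    {"dp": [0, 0, 0], "roll": 0, "jaw": 80},
    {"dp": [0, 0, 0], "roll": 0, "jaw": 80},
    {"dp": [0, 0, 0], "roll": 0, "jaw": 80},
    {"dp": [0, 0, 0], "roll": 0, "jaw": 80},
  ],
)

```text
time_s: 4.05
tcp_pos: [0.6319, -0.013, 0.1506]
eef_rot: [180.0, -0.0, -78.4]
contact_force: [-0.0, -0.5, -0.1]
gripper_width: 0.0627
gripper_force: 0.0
```

Request:
send_rows(
  steps=[
    {"dp": [0, 0, 0], "roll": 0, "jaw": 80},
    {"dp": [0, 0, 81], "roll": 0, "jaw": 80},
    {"dp": [0, 0, 81], "roll": 0, "jaw": 60},
    {"dp": [0, 0, 81], "roll": 0, "jaw": 20},
    {"dp": [0, 0, 81], "roll": 0, "jaw": 20},
  ],
)

```text
time_s: 4.68
tcp_pos: [0.6329, -0.0129, 0.071]
eef_rot: [-179.9, -0.0, -78.3]
contact_force: [-0.3, -0.3, -0.1]
gripper_width: 0.0456
gripper_force: 0.0
```

Request:
send_rows(
  steps=[
    {"dp": [0, 0, 0], "roll": 0, "jaw": 20},
    {"dp": [0, 0, 0], "roll": 0, "jaw": 20},
    {"dp": [0, 0, 0], "roll": 0, "jaw": 20},
    {"dp": [0, 0, 0], "roll": 0, "jaw": 20},
    {"dp": [0, 0, 0], "roll": 0, "jaw": 20},
  ],
)

```text
time_s: 5.3
tcp_pos: [0.6319, -0.013, 0.0698]
eef_rot: [-180.0, 0.0, -78.4]
contact_force: [-0.8, 0.5, -0.1]
gripper_width: 0.0175
gripper_force: 0.0
```

```bash
python3 -c "
from p import *
c=cap('side');a=c['image'][150:290,200:420];w=cap('wrist')['image']
cv2.imwrite('pics/a2.png',np.hstack([cv2.resize(a,(440,280)),cv2.resize(w,(360,280))]))
"
```

```text
(no output)
```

View pics/a2.png

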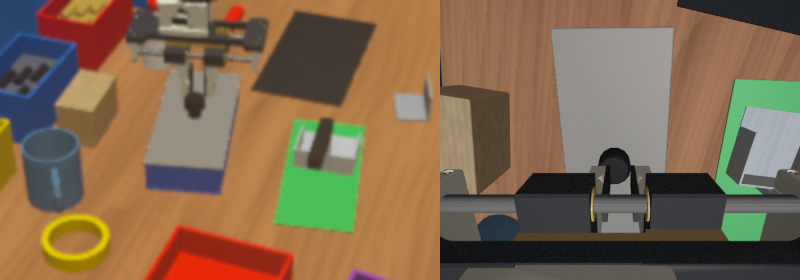

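```bash
python3 -c "
from p import *
c=cap('side')
a=cv2.imread('pics/side0.png')
for im in(a,c['image']):
    g=im[185:225,280:320].max(2)<75
    m=g.astype(np.uint8);n,l,st,ce=cv2.connectedComponentsWithStats(m)
    for i in range(1,n):
        if st[i,4]>25: print(st[i],ce[i]+[280,185],ray(c,*(ce[i]+[280,185]),.073).round(3))
print(proj(c,(.632,-.013,.055)),proj(c,(.632,-.013,.074)))
w=cap('wrist');print((-w['R'].T@w['t']).round(3),w['R'].round(2).tolist());print(proj(w,(.632,-.013,.084)))
u,v=615*1.0,0
print('knob wrist',ray(w,(615-440)*640/360,165*480/280,.084))
"
```

```text
[13 12  9 12 79] [296.89873418 202.05063291] [ 0.633 -0.005  0.073]
[13  8  9 16 90] [296.84444444 201.48888889] [ 0.634 -0.008  0.073]
[298.1013603 205.6345082] [298.03357814 200.34801272]
[ 0.649 -0.095  0.251] [[-0.98, -0.2, 0.0], [-0.19, 0.93, 0.31], [-0.06, 0.3, -0.95]]
[319.57629459 292.8010413 ]
knob wrist [ 0.63745266 -0.01770664  0.084     ]
```

```bash
python3 -c "
from p import *
c=cap('side')['image'][170:220,265:335];w=cap('wrist')['image'][200:400,200:440]
cv2.imwrite('pics/a3.png',np.hstack([cv2.resize(c,(350,250),interpolation=2),cv2.resize(w,(300,250),interpolation=2)]))
"
```

```text
(no output)
```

View pics/a3.png

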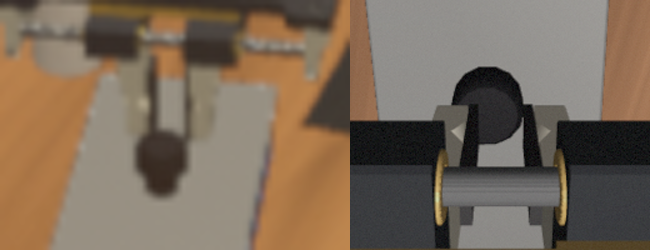

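```bash
python3 -c "
from p import *
c=cap('side');w=cap('wrist')
P=lambda c:c['K']@np.c_[c['R'],c['t']]
def tri(a,b):
    X=cv2.triangulatePoints(P(c),P(w),np.array(a,float).reshape(2,1),np.array(b,float).reshape(2,1)).ravel();return (X[:3]/X[3]).round(4)
print('R tip',tri((306,197.6),(374.4,284)),'L tip',tri((293,197.6),(272,284)))
print('knob',tri((297,200.5),(310.4,284)))
print('tip exp',proj(w,(.632,-.013,.056)))
print(r.get_state()['eef_rot'],r.get_state()['joints'])
"
```

```text
R tip [ 0.6085 -0.022   0.0835] L tip [ 0.6509 -0.0132  0.0801]
knob [ 0.6357 -0.0124  0.0731]
tip exp [319.65618009 271.67200269]
[-1.79999887e+02  9.94298672e-05 -7.83702911e+01] [ 1.64846239e+01  2.29374509e+01 -1.45656881e+01 -1.12842306e-04
 -5.24967401e+01 -4.85484636e+00]
```

Request:
send_rows(
  steps=[
    {"dp": [0, 0, 0], "roll": 0, "jaw": 70},
    {"dp": [0, 0, 0], "roll": 0, "jaw": 70},
    {"dp": [0, 0, 0], "roll": 0, "jaw": 70},
    {"dp": [0, 0, 0], "roll": 0, "jaw": 70},
    {"dp": [0, 0, 4], "roll": 0, "jaw": 70},
  ],
)

```text
time_s: 6.32
tcp_pos: [0.6322, -0.013, 0.066]
eef_rot: [-180.0, 0.0, -78.4]
contact_force: [-0.3, -0.4, -0.7]
gripper_width: 0.0591
gripper_force: 0.0
```

Request:
send_rows(
  steps=[
    {"dp": [0, 0, 3], "roll": 0, "jaw": 70},
    {"dp": [0, 0, 3], "roll": 0, "jaw": 70},
  ],
)

```text
time_s: 6.58
tcp_pos: [0.6316, -0.0131, 0.0623]
eef_rot: [180.0, -0.0, -78.4]
contact_force: [0.5, -0.5, 0.2]
gripper_width: 0.0613
gripper_force: 0.0
```

Request:
send_rows(
  steps=[
    {"dp": [0, 0, 6], "roll": 0, "jaw": 70},
    {"dp": [0, 0, 12], "roll": 0, "jaw": 70},
    {"dp": [0, 0, 12], "roll": 0, "jaw": 70},
  ],
)

```text
time_s: 6.95
tcp_pos: [0.6314, -0.0131, 0.0499]
eef_rot: [179.9, 0.0, -78.4]
contact_force: [-0.1, -0.7, -0.0]
gripper_width: 0.0613
gripper_force: 0.0
```

```bash
python3 -c "
from p import *
s=r.get_state();print(s['tcp_pos'],s['contact_force'])
c=cap('side')['image'][170:220,265:335];W=cap('wrist');w=W['image'][160:400,200:440]
cv2.imwrite('pics/a4.png',np.hstack([cv2.resize(c,(350,250),interpolation=2),cv2.resize(w,(300,250),interpolation=2)]))
print(-W['R'].T@W['t'])
"
```

```text
[ 0.63137521 -0.01314992  0.04992063] [-0.09596962 -0.66581812 -0.04465449]
[ 0.6484462  -0.09484737  0.23147778]
```

View pics/a4.png

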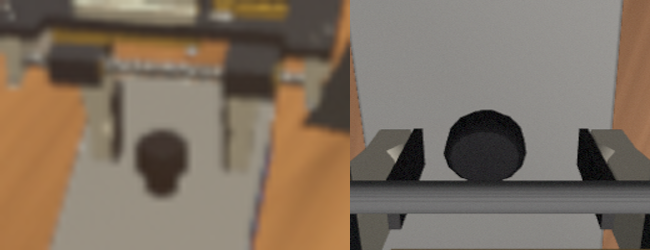

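The picture shows the fingers either side of the knob with their tips at about half its height. The jaws stand about 27 mm higher than the TCP reading suggests, and the knob sits about 5 mm towards +x. I'll correct for both and close.

Request:
send_rows(
  steps=[
    {"dp": [-2, -4, 4], "roll": 0, "jaw": 70},
    {"dp": [-2, -4, 8], "roll": 0, "jaw": 70},
    {"dp": [-2, -4, 8], "roll": 0, "jaw": 20},
    {"dp": [-2, -4, 8], "roll": 0, "jaw": 20},
    {"dp": [-2, -4, 8], "roll": 0, "jaw": 20},
  ],
  newtons=40,
)

```text
time_s: 7.68
tcp_pos: [0.6355, -0.0103, 0.0429]
eef_rot: [-180.0, -0.0, -78.4]
contact_force: [0.4, 0.2, 0.0]
gripper_width: 0.0371
gripper_force: 0.0
```

Request:
send_rows(
  steps=[
    {"dp": [0, 0, 0], "roll": 0, "jaw": 20},
    {"dp": [0, 0, 0], "roll": 0, "jaw": 20},
    {"dp": [0, 0, 0], "roll": 0, "jaw": 20},
  ],
)

```text
time_s: 8.05
tcp_pos: [0.6356, -0.0102, 0.0429]
eef_rot: [-180.0, -0.0, -78.4]
contact_force: [0.9, 0.4, 0.7]
gripper_width: 0.0303
gripper_force: 40.0
```

Request:
send_rows(
  steps=[
    {"dp": [0, 0, -8], "roll": 0, "jaw": 20},
    {"dp": [0, 0, -25], "roll": 0, "jaw": 20},
    {"dp": [0, 0, -60], "roll": 0, "jaw": 20},
    {"dp": [0, 0, -60], "roll": 0, "jaw": 20},
    {"dp": [0, 0, -60], "roll": 0, "jaw": 20},
  ],
)

```text
time_s: 8.68
tcp_pos: [0.6352, -0.0102, 0.1033]
eef_rot: [-180.0, 0.0, -78.4]
contact_force: [-0.1, 0.1, -2.3]
gripper_width: 0.0308
gripper_force: 40.0
```

```bash
python3 -c "
from p import *
plan((525,-311,100,-90),(525,-311,20,-90))"
```

```text
t 8.68 [635.2 -10.2 103.3] -78.4 w 30.8
  dp [136.0, 84.0, 2.0] roll 0.1
  dp [144.0, 70.0, 2.0] roll 0.1
-> [ 525. -311.   99.] -89.8
  dp [0.0, 0.0, 79.0] roll 0.0
-> [ 525. -311.   20.] -89.8
```

Request:
send_rows(
  steps=[
    {"dp": [20, 12, 2], "roll": 0.02, "jaw": 20},
    {"dp": [50, 31, 2], "roll": 0.04, "jaw": 20},
    {"dp": [82, 51, 2], "roll": 0.06, "jaw": 20},
    {"dp": [110, 68, 2], "roll": 0.08, "jaw": 20},
    {"dp": [136, 84, 2], "roll": 0.1, "jaw": 20},
  ],
)

```text
time_s: 9.3
tcp_pos: [0.5788, -0.1622, 0.0999]
eef_rot: [179.9, 0.0, -84.2]
contact_force: [-0.1, 0.6, -2.5]
gripper_width: 0.0305
gripper_force: 40.0
```

Request:
send_rows(
  steps=[
    {"dp": [40, 20, 2], "roll": 0.02, "jaw": 20},
    {"dp": [80, 39, 2], "roll": 0.05, "jaw": 20},
    {"dp": [115, 56, 2], "roll": 0.08, "jaw": 20},
    {"dp": [135, 66, 2], "roll": 0.1, "jaw": 20},
    {"dp": [144, 70, 2], "roll": 0.1, "jaw": 20},
  ],
)

```text
time_s: 9.93
tcp_pos: [0.5239, -0.3123, 0.0979]
eef_rot: [179.9, 0.0, -90.0]
contact_force: [-0.2, -0.1, -1.6]
gripper_width: 0.0306
gripper_force: 40.0
```

Request:
send_rows(
  steps=[
    {"dp": [0, 0, 0], "roll": 0, "jaw": 20},
    {"dp": [0, 0, 40], "roll": 0, "jaw": 20},
    {"dp": [0, 0, 75], "roll": 0, "jaw": 20},
    {"dp": [0, 0, 85], "roll": 0, "jaw": 20},
    {"dp": [0, 0, 88], "roll": 0, "jaw": 20},
  ],
)

```text
time_s: 10.55
tcp_pos: [0.5261, -0.3105, 0.0108]
eef_rot: [180.0, -0.0, -89.8]
contact_force: [0.2, 0.3, -1.0]
gripper_width: 0.0305
gripper_force: 40.0
```

Request:
send_rows(
  steps=[
    {"dp": [0, 0, 2], "roll": 0, "jaw": 20},
    {"dp": [0, 0, 4], "roll": 0, "jaw": 20},
    {"dp": [0, 0, 4], "roll": 0, "jaw": 20},
  ],
)

```text
time_s: 10.92
tcp_pos: [0.526, -0.3109, 0.0074]
eef_rot: [-179.9, -0.0, -89.8]
contact_force: [0.2, 0.3, -1.9]
gripper_width: 0.0308
gripper_force: 40.0
```

Request:
send_rows(
  steps=[
    {"dp": [0, 0, 1], "roll": 0, "jaw": 20},
    {"dp": [0, 0, 2], "roll": 0, "jaw": 20},
    {"dp": [0, 0, 2], "roll": 0, "jaw": 20},
  ],
)

```text
time_s: 11.3
tcp_pos: [0.526, -0.311, 0.0059]
eef_rot: [-180.0, -0.0, -89.8]
contact_force: [-2.1, 1.6, 6.9]
gripper_width: 0.0312
gripper_force: 40.0
```

Request:
send_rows(
  steps=[
    {"dp": [0, 0, 0], "roll": 0, "jaw": 80},
    {"dp": [0, 0, 0], "roll": 0, "jaw": 80},
    {"dp": [0, 0, 0], "roll": 0, "jaw": 80},
    {"dp": [0, 0, 0], "roll": 0, "jaw": 80},
    {"dp": [0, 0, 0], "roll": 0, "jaw": 80},
  ],
)

```text
time_s: 11.92
tcp_pos: [0.5257, -0.3108, 0.0047]
eef_rot: [180.0, 0.0, -89.8]
contact_force: [0.1, 1.1, 0.8]
gripper_width: 0.0691
gripper_force: 0.0
```

Request:
send_rows(
  steps=[
    {"dp": [0, 0, -60], "roll": 0, "jaw": 80},
    {"dp": [0, 0, -120], "roll": 0, "jaw": 80},
    {"dp": [0, 0, -130], "roll": 0, "jaw": 80},
  ],
)

```text
time_s: 12.3
tcp_pos: [0.5284, -0.3119, 0.1399]
eef_rot: [-179.6, -0.2, -89.8]
contact_force: [-0.1, 1.0, -0.7]
gripper_width: 0.07
gripper_force: 0.0
```

```bash
cat > o.py <<'E'
from p import *
c=cap('top');cv2.imwrite('pics/t5.png',c['image'][100:300,200:570])
im=c['image'];hsv=cv2.cvtColor(im,cv2.COLOR_BGR2HSV)
m=cv2.inRange(hsv,np.array((8,150,150)),np.array((20,255,255)))
n,l,st,ce=cv2.connectedComponentsWithStats(m)
for i in range(1,n):
    if st[i,4]>15 and 320<ce[i][0]<440 and 140<ce[i][1]<230: print(st[i],ray(c,*ce[i],.016).round(3))
plan((429,35,140,-86))
E
python3 o.py
```

```text
[405 165   7   7  41] [ 0.677 -0.097  0.016]
[368 172   7   7  38] [ 0.661 -0.003  0.016]
[386 172   7   7  39] [ 0.661 -0.048  0.016]
[392 185   7   7  37] [ 0.628 -0.062  0.016]
[408 185   7   7  37] [ 0.628 -0.103  0.016]
[375 190   7   7  40] [ 0.615 -0.02   0.016]
t 12.35 [ 527.7 -311.5  138.9] -89.8 w 69.8
  dp [-173.0, 49.0, -1.0] roll -0.03
  dp [-175.0, 44.0, -1.0] roll -0.03
-> [428.  35. 141.] -86.4
```

View pics/t5.png

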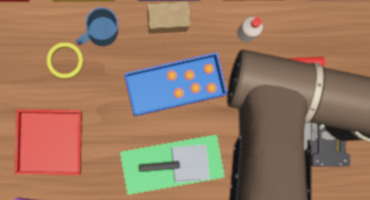

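The lid lies on the black mat, hidden under the arm. The open tub shows six standing buffers in three pairs in its −y half, crop pixels (172–210, 68–93). The scoop is still on the green mat.

Request:
send_rows(
  steps=[
    {"dp": [-43, 12, 0], "roll": -0.01, "jaw": 70},
    {"dp": [-87, 24, 0], "roll": -0.02, "jaw": 70},
    {"dp": [-130, 37, 0], "roll": -0.03, "jaw": 70},
    {"dp": [-173, 49, 0], "roll": -0.03, "jaw": 70},
    {"dp": [-216, 60, 0], "roll": -0.06, "jaw": 70},
  ],
)

```text
time_s: 12.98
tcp_pos: [0.4637, -0.0939, 0.1335]
eef_rot: [179.9, 0.0, -86.4]
contact_force: [1.4, 0.8, 0.6]
gripper_width: 0.0614
gripper_force: 0.0
```

```bash
cat > tub.py <<'E'
from p import *
c=cap('top');hsv=cv2.cvtColor(c['image'],cv2.COLOR_BGR2HSV)
m=cv2.inRange(hsv,np.array((105,120,50)),np.array((128,255,255)));m[:145]=0;m[225:]=0;m[:,:315]=0;m[:,440:]=0
m=cv2.morphologyEx(m,cv2.MORPH_CLOSE,np.ones((15,15)))
cs=max(cv2.findContours(m,0,1)[0],key=cv2.contourArea)
w=np.array([ray(c,u,v,.045)[:2]*1000 for u,v in cs[:,0]],np.float32)
print('tub',cv2.minAreaRect(w))
m=((hsv[...,2]<95)*255).astype(np.uint8);b=m[190:270,430:560]
n,l,st,ce=cv2.connectedComponentsWithStats(b)
for i in range(1,n):
    if 40<st[i,4]<400: print('dark',st[i],ray(c,*(ce[i]+[430,190]),.045).round(3))
g=((hsv[...,1]<45)&(hsv[...,2]>90)).astype(np.uint8);g[:185]=0;g[275:]=0;g[:,:430]=0;g[:,560:]=0
cs=max(cv2.findContours(g,0,1)[0],key=cv2.contourArea)
print('lid',cv2.minAreaRect(np.array([ray(c,u,v,.013)[:2]*1000 for u,v in cs[:,0]],np.float32)))
plan((429,35,110,-86),(429,35,51,-86))
E
python3 tub.py
```

```text
tub ((634.3875122070312, -9.80865478515625), (105.94401550292969, 234.3644561767578), 12.282516479492188)
dark [  0  33  15  29 129] [ 0.514 -0.156  0.045]
dark [ 61  32  12  12 113] [ 0.523 -0.309  0.045]
dark [32 53  9  9 66] [ 0.475 -0.232  0.045]
dark [ 66  59  49   7 244] [ 0.46  -0.367  0.045]
lid ((523.5219116210938, -293.7181396484375), (117.67053985595703, 286.1436767578125), 0.6490782499313354)
t 13.03 [462.6 -90.9 133.6] -86.3 w 61.6
  dp [-128.0, 25.0, 24.0] roll -0.0
-> [429.  35. 110.] -86.3
  dp [0.0, 0.0, 59.0] roll -0.0
-> [429.  35.  51.] -86.3
```

Request:
send_rows(
  steps=[
    {"dp": [-43, 8, 8], "roll": 0, "jaw": 70},
    {"dp": [-90, 17, 16], "roll": 0, "jaw": 70},
    {"dp": [-128, 25, 24], "roll": 0, "jaw": 70},
    {"dp": [-128, 25, 24], "roll": 0, "jaw": 70},
  ],
)

```text
time_s: 13.52
tcp_pos: [0.4306, 0.0325, 0.1094]
eef_rot: [179.9, -0.0, -86.2]
contact_force: [-0.2, -0.0, 0.4]
gripper_width: 0.0615
gripper_force: 0.0
```

Request:
send_rows(
  steps=[
    {"dp": [0, 0, 30], "roll": 0, "jaw": 70},
    {"dp": [0, 0, 56], "roll": 0, "jaw": 70},
    {"dp": [0, 0, 59], "roll": 0, "jaw": 10},
    {"dp": [0, 0, 59], "roll": 0, "jaw": 10},
    {"dp": [0, 0, 59], "roll": 0, "jaw": 10},
  ],
  newtons=60,
)

```text
time_s: 14.15
tcp_pos: [0.4328, 0.0312, 0.0526]
eef_rot: [-179.9, 0.0, -86.4]
contact_force: [0.6, -0.2, 1.2]
gripper_width: 0.037
gripper_force: 0.0
```

Request:
send_rows(
  steps=[
    {"dp": [0, 0, 0], "roll": 0, "jaw": 10},
    {"dp": [0, 0, 0], "roll": 0, "jaw": 10},
    {"dp": [0, 0, 0], "roll": 0, "jaw": 10},
    {"dp": [0, 0, 0], "roll": 0, "jaw": 10},
  ],
)

```text
time_s: 14.65
tcp_pos: [0.4325, 0.0314, 0.0522]
eef_rot: [-179.9, 0.0, -86.4]
contact_force: [-1.6, 1.4, 5.4]
gripper_width: 0.0194
gripper_force: 59.8
```

Request:
send_rows(
  steps=[
    {"dp": [0, 0, -5], "roll": 0, "jaw": 10},
    {"dp": [0, 0, -20], "roll": 0, "jaw": 10},
    {"dp": [0, 0, -50], "roll": 0, "jaw": 10},
    {"dp": [0, 0, -80], "roll": 0, "jaw": 10},
    {"dp": [0, 0, -80], "roll": 0, "jaw": 10},
  ],
)

```text
time_s: 15.28
tcp_pos: [0.4332, 0.0317, 0.1337]
eef_rot: [-179.8, 0.1, -86.4]
contact_force: [-0.6, 0.8, -2.3]
gripper_width: 0.0196
gripper_force: 59.8
```

```bash
python3 -c "
from p import *
s=r.get_state();print(s['tcp_pos'],s['contact_force'],s['moment'],s['gripper_width'])
c=cap('side');cv2.imwrite('pics/s6.png',cv2.resize(c['image'][120:300,260:460],(800,600)[:1]+(720,)) if 0 else cv2.resize(c['image'][150:300,270:470],(600,450),interpolation=2))
"
```

```text
[0.4332092  0.03173368 0.13367152] [-0.56783395  0.79590751 -2.34413169] [0.13426263 0.11460533 0.00915638] 0.01964658363260119
```

View pics/s6.png

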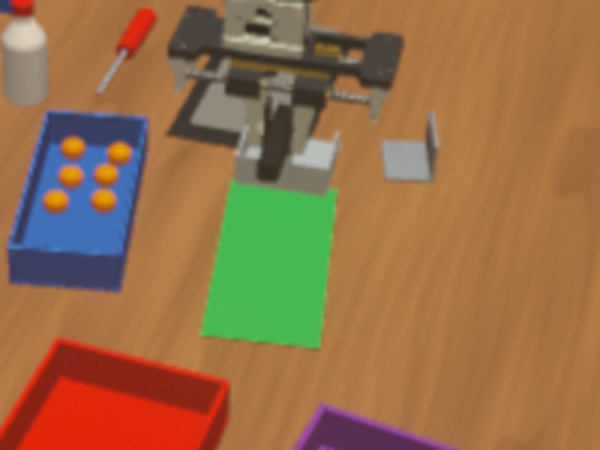

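The scoop is held in the jaws and looks about level. Its rear wall's lower corners are at crop (233,183) and (328,193). The six buffers still stand in the tub. I'll locate the pan from those corners.

```bash
python3 -c "
from p import *
c=cap('side')
f=lambda u,v:(270+u/3,150+v/3)
a=ray(c,*f(233,183),.0845);b=ray(c,*f(328,193),.0845);print(a,b,np.linalg.norm(a-b),np.degrees(np.arctan2(*(a-b)[1::-1])))
print('top corners',ray(c,*f(340,130),.1165))
for n,p in dict(tubLz=(10,243),tubR=(123,254),farL=(48,112),farR=(147,118)).items(): print(n,ray(c,*f(*p),.045).round(3))
T=np.array([633,-12]);a=np.radians(12.3);Y=np.array([-np.sin(a),np.cos(a)])
# mouth towards -tub y, yaw -77.7 ; grip offset -81 from pan centre
for lip in (16,): 
  g=T+Y*(lip+45+81); print('grip',g)
plan((*g,150,-77.7))
"
```

```text
[0.47552145 0.00462536 0.0845    ] [ 0.38704223 -0.00943345  0.0845    ] 0.0895891854636527 9.02847455730543
top corners [ 0.39224928 -0.06920413  0.1165    ]
tubLz [0.66  0.114 0.045]
tubR [0.554 0.094 0.045]
farL [ 0.707 -0.108  0.045]
farR [ 0.606 -0.131  0.045]
grip [602.74968515 126.74047157]
t 15.38 [431.5  31.1 131.3] -86.4 w 19.3
  dp [-85.0, -177.0, -19.0] roll -0.15
-> [603. 127. 150.] -77.8
```

Request:
send_rows(
  steps=[
    {"dp": [-20, -42, 0], "roll": -0.04, "jaw": 10},
    {"dp": [-45, -94, 0], "roll": -0.08, "jaw": 10},
    {"dp": [-67, -140, 0], "roll": -0.12, "jaw": 10},
    {"dp": [-80, -168, 0], "roll": -0.15, "jaw": 10},
    {"dp": [-86, -177, 0], "roll": -0.15, "jaw": 10},
  ],
)

```text
time_s: 16.0
tcp_pos: [0.6035, 0.1284, 0.129]
eef_rot: [179.8, -0.0, -77.8]
contact_force: [-1.0, -0.0, -2.7]
gripper_width: 0.0195
gripper_force: 59.8
```

```bash
cat > q.py <<'E'
from p import *
s=r.get_state();print(s['tcp_pos'].round(4),s['eef_rot'].round(1),s['contact_force'].round(1),s['moment'].round(2))
p=s['tcp_pos'][:2]*1000;y=np.radians(s['eef_rot'][2]);X=np.array([np.cos(y),np.sin(y)]);a=np.radians(12.3)
T=np.array([633,-11]);d=p+X*81-T
print('pan centre in tub: x',round(d@[np.cos(a),np.sin(a)],1),'y',round(d@[-np.sin(a),np.cos(a)],1),'lip y',round(d@[-np.sin(a),np.cos(a)]-45,1),'bottom z',round(s['tcp_pos'][2]*1000-49.2,1))
E
python3 q.py; python3 -c "
from p import *
for n in('side','top'):
  c=cap(n);cv2.imwrite(f'pics/{n}7.png',c['image'])
a=cv2.imread('pics/side7.png')[150:270,240:400];b=cv2.imread('pics/top7.png')[130:250,300:460]
cv2.imwrite('pics/b7.png',np.hstack([cv2.resize(x,(400,300),interpolation=2) for x in(a,b)]))"
```

```text
[0.6035 0.1284 0.129 ] [179.8  -0.  -77.8] [-1.  -0.  -2.7] [ 0.12  0.2  -0.03]
pan centre in tub: x 0.7 y 61.5 lip y 16.5 bottom z 79.8
```

View pics/b7.png

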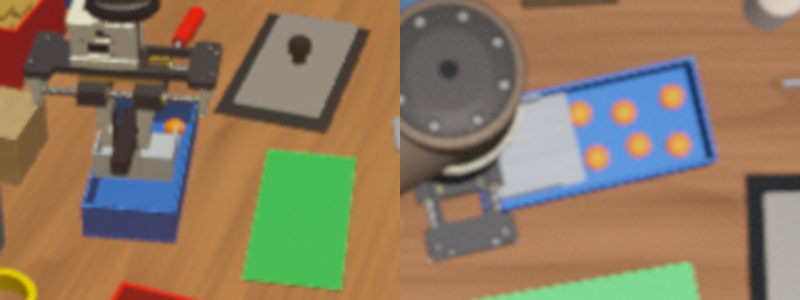

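The crop shows the pan over the tub's +y half. Its lip runs from top-view crop (566,92) to (586,183), just short of the first pair of buffers, and it is parallel to the tub.

```bash
python3 -c "
from p import *
c=cap('top')
a=np.radians(12.3);T=np.array([633,-11])
def tub(u,v,z):
  d=ray(c,300+(u-400)*.4,130+v*.4,z)[:2]*1000-T;return (d@[np.cos(a),np.sin(a)]).round(1),(d@[-np.sin(a),np.cos(a)]).round(1)
print(tub(566,92,.081),tub(586,183,.081))
print('tub corners',tub(693,57,.045),tub(716,160,.045))
for p in((580,112),(597,157)):print(tub(*p,.02))
"
```

```text
(np.float64(43.0), np.float64(16.5)) (np.float64(-47.7), np.float64(17.7))
tub corners (np.float64(54.2), np.float64(-119.3)) (np.float64(-51.4), np.float64(-117.7))
(np.float64(28.6), np.float64(0.3))
(np.float64(-19.9), np.float64(-6.1))
```

Request:
send_rows(
  steps=[
    {"dp": [4, -4, 10], "roll": 0, "jaw": 10},
    {"dp": [4, -4, 25], "roll": 0, "jaw": 10},
    {"dp": [4, -4, 40], "roll": 0, "jaw": 10},
    {"dp": [4, -4, 48], "roll": 0, "jaw": 10},
    {"dp": [4, -4, 54], "roll": 0, "jaw": 10},
  ],
)

```text
time_s: 16.77
tcp_pos: [0.6079, 0.125, 0.0771]
eef_rot: [180.0, -0.0, -77.8]
contact_force: [0.5, -1.1, -1.5]
gripper_width: 0.0194
gripper_force: 59.8
```

Request:
send_rows(
  steps=[
    {"dp": [0, 0, 5], "roll": 0, "jaw": 10},
    {"dp": [0, 0, 10], "roll": 0, "jaw": 10},
    {"dp": [0, 0, 14], "roll": 0, "jaw": 10},
  ],
)

```text
time_s: 17.15
tcp_pos: [0.6081, 0.1251, 0.0636]
eef_rot: [-180.0, 0.0, -77.8]
contact_force: [-0.3, -0.7, -1.7]
gripper_width: 0.0197
gripper_force: 59.8
```

```bash
python3 q.py
```

```text
[0.6081 0.1251 0.0636] [-180.     0.   -77.8] [-0.3 -0.7 -1.7] [0.16 0.17 0.02]
pan centre in tub: x 4.6 y 57.3 lip y 12.3 bottom z 14.4
```

Request:
send_rows(
  steps=[
    {"dp": [0, 0, 4], "roll": 0, "jaw": 10},
    {"dp": [0, 0, 7], "roll": 0, "jaw": 10},
    {"dp": [0, 0, 9], "roll": 0, "jaw": 10},
    {"dp": [0, 0, 9], "roll": 0, "jaw": 10},
  ],
)

```text
time_s: 17.65
tcp_pos: [0.608, 0.125, 0.0546]
eef_rot: [180.0, -0.0, -77.8]
contact_force: [-0.7, -0.1, -2.2]
gripper_width: 0.0196
gripper_force: 59.8
```

Request:
send_rows(
  steps=[
    {"dp": [0, 0, 1.5], "roll": 0, "jaw": 10},
    {"dp": [0, 0, 2], "roll": 0, "jaw": 10},
    {"dp": [0, 0, 2], "roll": 0, "jaw": 10},
  ],
)

```text
time_s: 18.02
tcp_pos: [0.6083, 0.1253, 0.0534]
eef_rot: [-180.0, 0.0, -77.8]
contact_force: [-2.3, 0.4, 3.6]
gripper_width: 0.0196
gripper_force: 59.8
```

```bash
python3 q.py
```

```text
[0.6083 0.1253 0.0534] [-180.     0.   -77.8] [-2.3  0.4  3.6] [0.38 1.02 0.  ]
pan centre in tub: x 4.8 y 57.4 lip y 12.4 bottom z 4.2
```

Request:
send_rows(
  steps=[
    {"dp": [15, 0, 0], "roll": 0, "jaw": 10},
    {"dp": [32, 0, 0], "roll": 0, "jaw": 10},
    {"dp": [50, 0, 0], "roll": 0, "jaw": 10},
    {"dp": [68, 0, 0], "roll": 0, "jaw": 10},
    {"dp": [85, 0, 0], "roll": 0, "jaw": 10},
  ],
)

```text
time_s: 18.65
tcp_pos: [0.627, 0.0412, 0.0534]
eef_rot: [-179.9, 0.0, -77.8]
contact_force: [-1.4, 6.0, 7.7]
gripper_width: 0.0196
gripper_force: 59.8
```

Request:
send_rows(
  steps=[
    {"dp": [10, 0, 0], "roll": 0, "jaw": 10},
    {"dp": [20, 0, 0], "roll": 0, "jaw": 10},
    {"dp": [28, 0, 0], "roll": 0, "jaw": 10},
    {"dp": [33, 0, 0], "roll": 0, "jaw": 10},
    {"dp": [36, 0, 0], "roll": 0, "jaw": 10},
  ],
)

```text
time_s: 19.27
tcp_pos: [0.6345, 0.0064, 0.0534]
eef_rot: [-179.9, 0.0, -77.8]
contact_force: [-2.0, 5.5, 5.7]
gripper_width: 0.0194
gripper_force: 59.8
```

```bash
cat > b.py <<'E'
from p import *
c=cap('top');hsv=cv2.cvtColor(c['image'],cv2.COLOR_BGR2HSV)
m=cv2.inRange(hsv,np.array((8,150,150)),np.array((20,255,255)))
n,l,st,ce=cv2.connectedComponentsWithStats(m)
a=np.radians(12.3);T=np.array([633,-11])
for i in range(1,n):
    if st[i,4]>8 and 200<ce[i][0]<440 and 140<ce[i][1]<300:
        p=ray(c,*ce[i],.018)[:2]*1000;d=p-T;print('buf px',ce[i].round(),'area',st[i,4],p.round(),'tub',(d@[np.cos(a),np.sin(a)]).round(),(d@[-np.sin(a),np.cos(a)]).round())
E
python3 q.py; python3 b.py
```

```text
[0.6345 0.0064 0.0534] [-179.9    0.   -77.8] [-2.   5.5  5.7] [2.19 0.62 0.02]
pan centre in tub: x 5.0 y -64.3 lip y -109.3 bottom z 4.2
buf px [414. 169.] area 17 [ 675. -112.] tub 19.0 -108.0
buf px [415. 183.] area 118 [ 638. -115.] tub -17.0 -103.0
buf px [403. 188.] area 39 [627. -83.] tub -21.0 -69.0
```

Request:
send_rows(
  steps=[
    {"dp": [2, 0, 0], "roll": 0, "jaw": 10},
    {"dp": [3, 0, 0], "roll": 0, "jaw": 10},
    {"dp": [4, 0, 0], "roll": 0, "jaw": 10},
    {"dp": [5, 0, 0], "roll": 0, "jaw": 10},
  ],
)

```text
time_s: 19.82
tcp_pos: [0.6355, 0.0018, 0.0534]
eef_rot: [-179.9, 0.0, -77.8]
contact_force: [-0.8, 6.8, 6.8]
gripper_width: 0.0196
gripper_force: 59.8
```

```bash
python3 q.py; python3 b.py; python3 -c "
from p import *
for n in('side','top'):
  c=cap(n);cv2.imwrite(f'pics/{n}8.png',c['image'])
a=cv2.imread('pics/side8.png')[150:250,240:340];b=cv2.imread('pics/top8.png')[140:220,360:440];w=cap('wrist')['image']
cv2.imwrite('pics/b8.png',np.hstack([cv2.resize(x,(k,320),interpolation=2) for x,k in((b,320),(w,430))]))
cv2.imwrite('pics/b8s.png',a)"
```

```text
[0.6355 0.0018 0.0534] [-179.9    0.   -77.8] [-0.8  6.8  6.8] [ 2.36  0.64 -0.  ]
pan centre in tub: x 5.0 y -69.1 lip y -114.1 bottom z 4.2
buf px [416. 184.] area 113 [ 638. -116.] tub -18.0 -103.0
buf px [405. 187.] area 42 [629. -89.] tub -20.0 -75.0
```

View pics/b8.png

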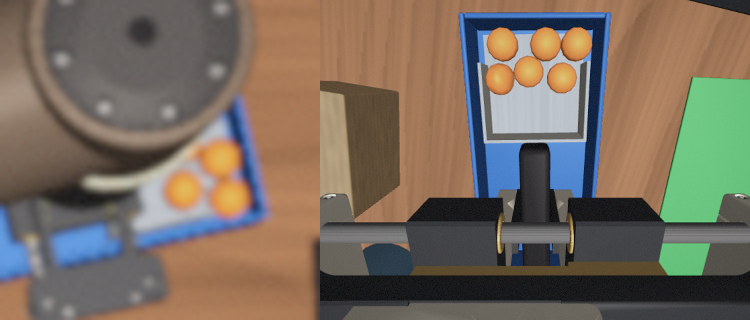

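The wrist view shows all six buffers standing on the pan in two rows, at wrist crop (488–590, 43) and (500–560, 78), with the lip at the tub's end wall. Next I'll ease back and make a short forward jerk inside the tub to seat them further from the lip. Then I'll check with orange masks.

Request:
send_rows(
  steps=[
    {"dp": [-3, 0, -1], "roll": 0, "jaw": 10},
    {"dp": [-10, 0, -1.5], "roll": 0, "jaw": 10},
    {"dp": [-20, 0, -1.5], "roll": 0, "jaw": 10},
    {"dp": [-32, 0, -1.5], "roll": 0, "jaw": 10},
    {"dp": [-45, 0, -1.5], "roll": 0, "jaw": 10},
  ],
)

```text
time_s: 20.65
tcp_pos: [0.6247, 0.0469, 0.054]
eef_rot: [180.0, 0.0, -77.8]
contact_force: [-0.7, -0.8, -2.7]
gripper_width: 0.0194
gripper_force: 59.8
```

Request:
send_rows(
  steps=[
    {"dp": [-11, 0, 0], "roll": 0, "jaw": 10},
    {"dp": [-19, 0, 0], "roll": 0, "jaw": 10},
    {"dp": [-24, 0, 0], "roll": 0, "jaw": 10},
    {"dp": [-26, 0, 0], "roll": 0, "jaw": 10},
  ],
)

```text
time_s: 21.15
tcp_pos: [0.6196, 0.0716, 0.0543]
eef_rot: [180.0, 0.0, -77.8]
contact_force: [0.5, -0.5, -3.1]
gripper_width: 0.0192
gripper_force: 59.8
```

```bash
cat > w.py <<'E'
from p import *
s=r.get_state();w=cap('wrist');hsv=cv2.cvtColor(w['image'],cv2.COLOR_BGR2HSV)
m=cv2.inRange(hsv,np.array((8,150,120)),np.array((20,255,255)));m=cv2.erode(m,np.ones((5,5)));m[330:]=0
D=cv2.distanceTransform(m,cv2.DIST_L2,5);pk=(D==cv2.dilate(D,np.ones((25,25))))&(D>8)
P=s['tcp_pos']*1000;y=np.radians(s['eef_rot'][2]);X=np.array([np.cos(y),np.sin(y)]);Y=np.array([-X[1],X[0]]);zb=P[2]-49.2
for v,u in np.argwhere(pk):
    q=ray(w,u,v,(zb+17+27)/1000)[:2]*1000-P[:2]   # camera pose shares the tool's 27 mm z bias? see both
    q2=ray(w,u,v,(zb+17)/1000)[:2]*1000-P[:2]
    print('px',u,v,'r',D[v,u].round(),'scoop x,y',(q2@X-81).round(),(q2@Y).round())
print('n',int(pk.sum()),'z bottom',zb.round(1))
E
python3 w.py; python3 b.py; python3 q.py
```

```text
n 0 z bottom 5.1
buf px [383. 172.] area 43 [668. -33.] tub 30.0 -29.0
buf px [385. 188.] area 126 [627. -36.] tub -11.0 -24.0
buf px [378. 194.] area 39 [613. -19.] tub -21.0 -3.0
[0.6197 0.0713 0.0543] [180.   -0.  -77.8] [-0.5 -0.9 -3.4] [0.13 0.23 0.04]
pan centre in tub: x 4.4 y 2.3 lip y -42.7 bottom z 5.1
```

Request:
send_rows(
  steps=[
    {"dp": [30, 0, 0], "roll": 0, "jaw": 10},
    {"dp": [49, 0, 0], "roll": 0, "jaw": 10},
    {"dp": [60, 0, 0], "roll": 0, "jaw": 10},
    {"dp": [66, 0, 0], "roll": 0, "jaw": 10},
    {"dp": [68, 0, 0], "roll": 0, "jaw": 10},
  ],
)

```text
time_s: 21.88
tcp_pos: [0.6341, 0.0046, 0.0542]
eef_rot: [180.0, 0.0, -77.8]
contact_force: [0.3, -0.1, -3.4]
gripper_width: 0.0195
gripper_force: 59.8
```

```bash
python3 - <<'E'
from p import *
w=cap('wrist');h=cv2.cvtColor(w['image'],cv2.COLOR_BGR2HSV)
print(h[64,310],h[64,240],h[115,280])
m=(h[...,1]>150)&(h[...,2]>120);print(np.unique(h[...,0][m],return_counts=True))
E
sed -i 's/np.array((8,150,120)),np.array((20,255,255))/np.array((8,165,150)),np.array((25,255,255))/;s/D>8/D>5/' w.py; python3 w.py; python3 q.py
```

```text
[106  17 198] [107 151 210] [103  18 197]
(array([ 10,  11,  12,  13,  14,  15,  16,  17,  18,  19, 106, 107, 108,
       109, 110], dtype=uint8), array([   3,   91,  843, 1190, 1276, 1255, 1173,  975,  570,   24,    2,
       7818, 3246,  433,   19]))
n 0 z bottom 5.0
[0.634  0.005  0.0542] [180.    0.  -77.8] [ 0.3 -0.5 -2.4] [ 0.23  0.17 -0.  ]
pan centre in tub: x 4.3 y -65.6 lip y -110.6 bottom z 5.0
```

```bash
cat > w.py <<'E'
from p import *
s=r.get_state();w=cap('wrist');h=cv2.cvtColor(w['image'],cv2.COLOR_BGR2HSV)
m=((h[...,0]>8)&(h[...,0]<21)&(h[...,1]>150)&(h[...,2]>120)).astype(np.uint8);m[330:]=0
D=cv2.distanceTransform(cv2.erode(m,np.ones((3,3))),cv2.DIST_L2,5);pk=(D>=cv2.dilate(D,np.ones((21,21)))-.01)&(D>5)
n,l,st,ce=cv2.connectedComponentsWithStats(cv2.dilate(pk.astype(np.uint8),np.ones((5,5))))
P=s['tcp_pos']*1000;y=np.radians(s['eef_rot'][2]);X=np.array([np.cos(y),np.sin(y)]);Y=np.array([-X[1],X[0]]);zb=P[2]-49.2
for u,v in ce[1:]:
    q=ray(w,u,v,(zb+17)/1000)[:2]*1000-P[:2]
    print('px',round(u),round(v),'r',D[int(v),int(u)].round(),'scoop x,y',(q@X-81).round(),(q@Y).round())
print('n',n-1,'orange px',m.sum(),'z bottom',zb.round(1))
E
python3 w.py
```

```text
px 367 76 r 6.0 scoop x,y 29.0 -26.0
px 376 88 r 6.0 scoop x,y 23.0 -32.0
px 268 91 r 6.0 scoop x,y 21.0 29.0
px 278 92 r 6.0 scoop x,y 20.0 23.0
px 335 92 r 7.0 scoop x,y 20.0 -9.0
px 345 130 r 5.0 scoop x,y 0.0 -15.0
px 284 140 r 7.0 scoop x,y -5.0 21.0
px 269 153 r 9.0 scoop x,y -13.0 30.0
px 290 157 r 7.0 scoop x,y -15.0 18.0
n 9 orange px 7399 z bottom 5.0
```

Request:
send_rows(
  steps=[
    {"dp": [0, 0, -3], "roll": 0, "jaw": 10},
    {"dp": [0, 0, -10], "roll": 0, "jaw": 10},
    {"dp": [0, 0, -20], "roll": 0, "jaw": 10},
    {"dp": [0, 0, -32], "roll": 0, "jaw": 10},
    {"dp": [0, 0, -45], "roll": 0, "jaw": 10},
  ],
)

```text
time_s: 22.65
tcp_pos: [0.6342, 0.0049, 0.1005]
eef_rot: [-180.0, 0.0, -77.8]
contact_force: [-0.1, -0.6, -3.4]
gripper_width: 0.0192
gripper_force: 59.8
```

Request:
send_rows(
  steps=[
    {"dp": [0, 0, -13], "roll": 0, "jaw": 10},
    {"dp": [0, 0, -23], "roll": 0, "jaw": 10},
    {"dp": [0, 0, -29], "roll": 0, "jaw": 10},
    {"dp": [0, 0, -31], "roll": 0, "jaw": 10},
    {"dp": [0, 0, -31], "roll": 0, "jaw": 10},
  ],
)

```text
time_s: 23.28
tcp_pos: [0.6339, 0.0048, 0.13]
eef_rot: [180.0, 0.0, -77.8]
contact_force: [-0.7, -0.3, -2.6]
gripper_width: 0.0194
gripper_force: 59.8
```

```bash
python3 w.py; python3 q.py; python3 b.py; python3 -c "
from p import *
s=r.get_state();P=s['tcp_pos']*1000;y0=s['eef_rot'][2];a=np.radians(y0)
d=np.array([491,372])-P[:2]
print('total',d, 'tool',[np.cos(a)*d[0]+np.sin(a)*d[1],np.sin(a)*d[0]-np.cos(a)*d[1]],np.linalg.norm(d))
"
```

```text
px 267 58 r 5.0 scoop x,y 38.0 29.0
px 274 58 r 5.0 scoop x,y 38.0 25.0
px 283 64 r 5.0 scoop x,y 35.0 20.0
px 367 68 r 6.0 scoop x,y 33.0 -26.0
px 370 81 r 7.0 scoop x,y 26.0 -28.0
px 376 86 r 7.0 scoop x,y 23.0 -32.0
px 274 91 r 8.0 scoop x,y 21.0 26.0
px 334 91 r 7.0 scoop x,y 21.0 -8.0
px 296 114 r 5.0 scoop x,y 8.0 14.0
px 345 126 r 6.0 scoop x,y 2.0 -15.0
px 310 132 r 6.0 scoop x,y -1.0 6.0
px 354 140 r 5.0 scoop x,y -6.0 -20.0
px 281 152 r 18.0 scoop x,y -12.0 23.0
n 13 orange px 7874 z bottom 80.8
[0.6338 0.0048 0.1298] [180.    0.  -77.8] [-0.7  0.9 -2.8] [ 0.2   0.15 -0.03]
pan centre in tub: x 4.0 y -65.7 lip y -110.7 bottom z 80.6
buf px [418. 181.] area 109 [ 644. -122.] tub -13.0 -110.0
buf px [407. 184.] area 52 [636. -92.] tub -14.0 -80.0
total [-142.77020994  367.19986159] tool [np.float64(-389.07925512402113), np.float64(61.938715109743114)] 393.978516162124
```

Request:
send_rows(
  steps=[
    {"dp": [-4, 1, 0], "roll": 0, "jaw": 10},
    {"dp": [-13, 2, 0], "roll": 0, "jaw": 10},
    {"dp": [-27, 4, 0], "roll": 0, "jaw": 10},
    {"dp": [-45, 7, 0], "roll": 0, "jaw": 10},
    {"dp": [-69, 11, 0], "roll": 0, "jaw": 10},
  ],
)

```text
time_s: 24.0
tcp_pos: [0.6082, 0.0713, 0.1303]
eef_rot: [-180.0, 0.0, -77.8]
contact_force: [-0.1, -0.3, -3.6]
gripper_width: 0.0196
gripper_force: 59.8
```

Request:
send_rows(
  steps=[
    {"dp": [-28, 4, 0], "roll": 0, "jaw": 10},
    {"dp": [-57, 9, 0], "roll": 0, "jaw": 10},
    {"dp": [-87, 14, 0], "roll": 0, "jaw": 10},
    {"dp": [-117, 19, 0], "roll": 0, "jaw": 10},
    {"dp": [-146, 23, 0], "roll": 0, "jaw": 10},
  ],
)

```text
time_s: 24.62
tcp_pos: [0.5543, 0.2097, 0.1305]
eef_rot: [-180.0, 0.0, -77.7]
contact_force: [-0.7, -0.1, -2.7]
gripper_width: 0.0197
gripper_force: 59.8
```

Request:
send_rows(
  steps=[
    {"dp": [-28, 4, 0], "roll": 0, "jaw": 10},
    {"dp": [-53, 8, 0], "roll": 0, "jaw": 10},
    {"dp": [-77, 12, 0], "roll": 0, "jaw": 10},
    {"dp": [-97, 16, 0], "roll": 0, "jaw": 10},
    {"dp": [-113, 18, 0], "roll": 0, "jaw": 10},
  ],
)

```text
time_s: 25.25
tcp_pos: [0.5131, 0.3158, 0.1304]
eef_rot: [-180.0, 0.0, -77.7]
contact_force: [-0.1, -0.4, -2.7]
gripper_width: 0.0198
gripper_force: 59.8
```

Request:
send_rows(
  steps=[
    {"dp": [-14, 2, 0], "roll": 0.02, "jaw": 10},
    {"dp": [-26, 4, 0], "roll": 0.05, "jaw": 10},
    {"dp": [-36, 6, 0], "roll": 0.09, "jaw": 10},
    {"dp": [-43, 7, 0], "roll": 0.13, "jaw": 10},
    {"dp": [-49, 8, 0], "roll": 0.16, "jaw": 10},
  ],
)

```text
time_s: 25.88
tcp_pos: [0.4955, 0.3612, 0.1302]
eef_rot: [-180.0, -0.0, -87.0]
contact_force: [0.6, 0.2, -2.1]
gripper_width: 0.0195
gripper_force: 59.8
```

```bash
python3 w.py; python3 -c "
from p import *
print(r.get_state()['contact_force'])
plan((491,372,129,-90),(491,372,78,-90))"
```

```text
px 374 86 r 6.0 scoop x,y 24.0 -30.0
px 274 92 r 7.0 scoop x,y 20.0 25.0
px 335 92 r 6.0 scoop x,y 20.0 -9.0
n 3 orange px 6928 z bottom 81.0
[ 0.93043359 -0.24392041 -2.68765647]
t 25.93 [495.4 361.7 130.2] -87.1 w 19.6
  dp [-10.0, 4.0, 1.0] roll 0.05
-> [491. 372. 129.] -90.0
  dp [-0.0, -0.0, 51.0] roll 0.0
-> [491. 372.  78.] -90.0
```

Request:
send_rows(
  steps=[
    {"dp": [-4, 1, 0], "roll": 0.02, "jaw": 10},
    {"dp": [-8, 3, 1], "roll": 0.04, "jaw": 10},
    {"dp": [-10, 4, 1], "roll": 0.05, "jaw": 10},
  ],
)

```text
time_s: 26.3
tcp_pos: [0.491, 0.3706, 0.1291]
eef_rot: [180.0, -0.0, -89.9]
contact_force: [-0.2, -1.3, -4.3]
gripper_width: 0.0193
gripper_force: 59.8
```

Request:
send_rows(
  steps=[
    {"dp": [0, 0, 6], "roll": 0, "jaw": 10},
    {"dp": [0, 0, 18], "roll": 0, "jaw": 10},
    {"dp": [0, 0, 32], "roll": 0, "jaw": 10},
    {"dp": [0, 0, 44], "roll": 0, "jaw": 10},
    {"dp": [0, 0, 50], "roll": 0, "jaw": 10},
  ],
)

```text
time_s: 26.92
tcp_pos: [0.4909, 0.3699, 0.0778]
eef_rot: [179.9, -0.1, -89.8]
contact_force: [-0.3, 0.0, -2.9]
gripper_width: 0.0196
gripper_force: 59.8
```

Request:
send_rows(
  steps=[
    {"dp": [0, 0, 1], "roll": 0, "jaw": 10},
    {"dp": [0, 0, 1], "roll": 0, "jaw": 10},
  ],
  newtons=15,
)

```text
time_s: 27.18
tcp_pos: [0.4914, 0.3706, 0.0785]
eef_rot: [-180.0, 0.0, -89.8]
contact_force: [-0.5, 0.2, -2.4]
gripper_width: 0.0199
gripper_force: 15.0
```

```bash
cat > l.py <<'E'
from p import *
s=r.get_state();w=cap('wrist');im=w['image'];h=cv2.cvtColor(im,cv2.COLOR_BGR2HSV)
g=((h[...,1]<60)&(h[...,2]>110)).astype(np.uint8)[:260,220:420]
v=np.flatnonzero(g.sum(1)>40)+0
m=((h[...,0]>8)&(h[...,0]<21)&(h[...,1]>150)&(h[...,2]>120)).astype(np.uint8)[:330]
y,x=np.nonzero(m)
print('t',s['time_s'],'tcp',s['tcp_pos'].round(4),'F',s['contact_force'].round(1),'M',s['moment'].round(2),'w',s['gripper_width'].round(4),'gf',s['gripper_force'],'grey rows',v.min() if len(v) else None,v.max() if len(v) else None,'orange',m.sum(),'v range',(y.min(),y.max(),np.median(y)) if len(y) else None)
c=cap('top');h=cv2.cvtColor(c['image'],cv2.COLOR_BGR2HSV)
o=cv2.inRange(h,np.array((9,150,150)),np.array((20,255,255)))[205:280,210:290]
n,l,st,ce=cv2.connectedComponentsWithStats(o)
print('top box orange',[(st[i,4],ray(c,*(ce[i]+[210,205]),.018)[:2].round(3).tolist()) for i in range(1,n) if st[i,4]>8])
E
python3 l.py
```

```text
Traceback (most recent call last):
  File "l.py", line 7, in <module>
    print('t',s['time_s'],'tcp',s['tcp_pos'].round(4),'F',s['contact_force'].round(1),'M',s['moment'].round(2),'w',s['gripper_width'].round(4),'gf',s['gripper_force'],'grey rows',v.min() if len(v) else None,v.max() if len(v) else None,'orange',m.sum(),'v range',(y.min(),y.max(),np.median(y)) if len(y) else None)
                                                                                                                   ^^^^^^^^^^^^^^^^^^^^^^^^
AttributeError: 'float' object has no attribute 'round'
```

```bash
sed -i "s/s\['gripper_width'\].round(4)/round(s['gripper_width'],4)/" l.py; python3 l.py
```

```text
t 27.225 tcp [0.4915 0.3707 0.0787] F [ 0.5 -0.9 -2.6] M [ 0.13  0.08 -0.03] w 0.02 gf 14.99981626868248 grey rows 83 225 orange 5845 v range (np.int64(75), np.int64(204), np.float64(117.0))
top box orange [(np.int32(46), [0.517, 0.273]), (np.int32(44), [0.504, 0.326]), (np.int32(95), [0.488, 0.284]), (np.int32(43), [0.466, 0.3]), (np.int32(62), [0.453, 0.27])]
```

Request:
send_rows(
  steps=[
    {"dp": [0, 0, 0], "roll": 0, "jaw": 10},
    {"dp": [0, 0, 0], "roll": 0, "jaw": 10},
  ],
  newtons=9,
)

```text
time_s: 27.58
tcp_pos: [0.4914, 0.3707, 0.0786]
eef_rot: [-180.0, 0.0, -89.8]
contact_force: [-0.3, -0.7, -2.0]
gripper_width: 0.0197
gripper_force: 9.0
```

```bash
python3 l.py
```

```text
t 27.575 tcp [0.4914 0.3707 0.0786] F [-0.3 -0.7 -2. ] M [ 0.28  0.16 -0.  ] w 0.0197 gf 8.999875634908676 grey rows 89 227 orange 5682 v range (np.int64(81), np.int64(207), np.float64(121.0))
top box orange [(np.int32(48), [0.517, 0.275]), (np.int32(46), [0.504, 0.329]), (np.int32(94), [0.487, 0.285]), (np.int32(43), [0.466, 0.303]), (np.int32(61), [0.453, 0.272])]
```

Request:
send_rows(
  steps=[
    {"dp": [0, 0, 0], "roll": 0, "jaw": 10},
    {"dp": [0, 0, 0], "roll": 0, "jaw": 10},
    {"dp": [0, 0, 0], "roll": 0, "jaw": 10},
  ],
  newtons=6,
)

```text
time_s: 28.05
tcp_pos: [0.4914, 0.3708, 0.0785]
eef_rot: [-180.0, 0.0, -89.8]
contact_force: [-0.0, 1.5, 0.7]
gripper_width: 0.0199
gripper_force: 6.0
```

```bash
python3 l.py
```

```text
t 28.05 tcp [0.4914 0.3708 0.0785] F [-0.   1.5  0.7] M [ 0.59  0.21 -0.05] w 0.0199 gf 6.000035405158997 grey rows 88 227 orange 5695 v range (np.int64(81), np.int64(207), np.float64(121.0))
top box orange [(np.int32(46), [0.517, 0.275]), (np.int32(45), [0.504, 0.329]), (np.int32(92), [0.488, 0.286]), (np.int32(43), [0.466, 0.303]), (np.int32(61), [0.453, 0.272])]
```

Request:
send_rows(
  steps=[
    {"dp": [0, 0, -4], "roll": 0, "jaw": 10},
    {"dp": [0, 0, -9], "roll": 0, "jaw": 10},
    {"dp": [0, 0, -14], "roll": 0, "jaw": 10},
    {"dp": [0, 0, -18], "roll": 0, "jaw": 10},
    {"dp": [0, 0, -20], "roll": 0, "jaw": 10},
  ],
)

```text
time_s: 28.78
tcp_pos: [0.4913, 0.3705, 0.0986]
eef_rot: [-180.0, 0.0, -89.8]
contact_force: [-0.3, -0.3, -2.6]
gripper_width: 0.0195
gripper_force: 6.0
```

```bash
python3 l.py
```

```text
t 28.775 tcp [0.4913 0.3705 0.0986] F [-0.3 -0.3 -2.6] M [0.04 0.12 0.06] w 0.0195 gf 5.999893024563789 grey rows 149 246 orange 4871 v range (np.int64(33), np.int64(229), np.float64(152.0))
top box orange [(np.int32(54), [0.517, 0.295]), (np.int32(31), [0.507, 0.347]), (np.int32(103), [0.487, 0.305]), (np.int32(44), [0.466, 0.323]), (np.int32(60), [0.454, 0.293])]
```

Request:
send_rows(
  steps=[
    {"dp": [0, 0, 0], "roll": 0, "jaw": 10},
    {"dp": [0, 0, 0], "roll": 0, "jaw": 10},
    {"dp": [0, 0, 0], "roll": 0, "jaw": 10},
  ],
  newtons=4.5,
)

```text
time_s: 29.25
tcp_pos: [0.4914, 0.3708, 0.0985]
eef_rot: [-180.0, 0.0, -89.8]
contact_force: [-1.0, 1.5, 0.8]
gripper_width: 0.0198
gripper_force: 4.5
```

```bash
python3 l.py
```

```text
t 29.25 tcp [0.4914 0.3708 0.0985] F [-1.   1.5  0.8] M [0.47 0.36 0.02] w 0.0198 gf 4.5008450746536255 grey rows 148 246 orange 4869 v range (np.int64(116), np.int64(229), np.float64(152.0))
top box orange [(np.int32(53), [0.517, 0.295]), (np.int32(31), [0.507, 0.347]), (np.int32(104), [0.487, 0.305]), (np.int32(43), [0.466, 0.322]), (np.int32(62), [0.454, 0.292])]
```

Request:
send_rows(
  steps=[
    {"dp": [0, 0, 0], "roll": 0, "jaw": 10},
    {"dp": [0, 0, 0], "roll": 0, "jaw": 10},
    {"dp": [0, 0, -4], "roll": 0, "jaw": 10},
    {"dp": [0, 0, -9], "roll": 0, "jaw": 10},
    {"dp": [0, 0, -14], "roll": 0, "jaw": 10},
  ],
  newtons=60,
)

```text
time_s: 29.98
tcp_pos: [0.4911, 0.37, 0.1123]
eef_rot: [180.0, -0.0, -89.8]
contact_force: [-0.3, 0.1, -3.2]
gripper_width: 0.0195
gripper_force: 60.0
```

```bash
python3 l.py
```

```text
t 29.975 tcp [0.4911 0.37   0.1123] F [-0.3  0.1 -3.2] M [0.2  0.07 0.02] w 0.0195 gf 59.99899506568909 grey rows 147 247 orange 4929 v range (np.int64(32), np.int64(228), np.float64(151.0))
top box orange [(np.int32(55), [0.518, 0.295]), (np.int32(35), [0.507, 0.348]), (np.int32(110), [0.487, 0.305]), (np.int32(44), [0.466, 0.323]), (np.int32(65), [0.454, 0.293])]
```

Run:
```python
from p import *
w=cap('wrist');s=r.get_state();P=s['tcp_pos'].copy();y=np.radians(s['eef_rot'][2]);X=np.array([np.cos(y),np.sin(y),0])
def pt(sx,sz,th,slip):
    f=sx+81;d=80-sz   # rel pivot in scoop
    F=f*np.cos(th)-d*np.sin(th);Dn=d*np.cos(th)+f*np.sin(th)
    return P+X*F/1000+np.array([0,0,(32-slip-Dn)/1000])
for b in(0,-27):
  for sl in(0,10):
    for th in(0,6,12,18,24): 
        o=np.array([0,0,b/1000]);print(b,sl,th,'lip',proj(w,pt(45,1,np.radians(th),sl)+o).round(),'rear top',proj(w,pt(-45,32,np.radians(th),sl)+o).round(),'rear bot',proj(w,pt(-43,1.6,np.radians(th),sl)+o).round(),'lip z',(pt(45,0,np.radians(th),sl)[2]).round(4))
h=cv2.cvtColor(w['image'],cv2.COLOR_BGR2HSV)
for u in(318,320,300,350): print(u,[(v,*h[v,u].tolist()) for v in range(100,300,8)])
```

```text
0 0 0 lip [320.  49.] rear top [320. 212.] rear bot [320. 198.] lip z 0.0646
0 0 6 lip [320.  69.] rear top [320. 219.] rear bot [320. 210.] lip z 0.0518
0 0 12 lip [320.  89.] rear top [320. 227.] rear bot [320. 221.] lip z 0.0401
0 0 18 lip [320. 108.] rear top [320. 235.] rear bot [320. 233.] lip z 0.0296
0 0 24 lip [320. 126.] rear top [320. 244.] rear bot [320. 245.] lip z 0.0202
0 10 0 lip [320.  52.] rear top [320. 208.] rear bot [320. 195.] lip z 0.0546
0 10 6 lip [320.  71.] rear top [320. 215.] rear bot [320. 206.] lip z 0.0418
0 10 12 lip [320.  90.] rear top [320. 223.] rear bot [320. 217.] lip z 0.0301
0 10 18 lip [320. 108.] rear top [320. 230.] rear bot [320. 229.] lip z 0.0196
0 10 24 lip [320. 126.] rear top [320. 239.] rear bot [320. 240.] lip z 0.0102
-27 0 0 lip [320.  57.] rear top [320. 202.] rear bot [320. 191.] lip z 0.0646
-27 0 6 lip [320.  75.] rear top [320. 209.] rear bot [320. 201.] lip z 0.0518
-27 0 12 lip [320.  92.] rear top [320. 216.] rear bot [320. 212.] lip z 0.0401
-27 0 18 lip [320. 109.] rear top [320. 223.] rear bot [320. 223.] lip z 0.0296
-
[... 1827 characters left out ...]
 (228, 150, 21, 24), (236, 167, 119, 15), (244, 100, 59, 26), (252, 145, 59, 26), (260, 30, 20, 26), (268, 145, 55, 28), (276, 150, 35, 29), (284, 130, 29, 26), (292, 130, 29, 26)]
350 [(100, 2, 126, 221), (108, 2, 126, 221), (116, 2, 129, 220), (124, 2, 128, 221), (132, 12, 154, 194), (140, 11, 106, 187), (148, 107, 17, 205), (156, 10, 34, 180), (164, 16, 160, 222), (172, 17, 152, 223), (180, 18, 149, 223), (188, 15, 160, 221), (196, 104, 16, 204), (204, 104, 19, 205), (212, 106, 16, 205), (220, 104, 16, 202), (228, 108, 16, 203), (236, 104, 16, 203), (244, 113, 6, 170), (252, 0, 187, 109), (260, 1, 185, 194), (268, 13, 115, 167), (276, 12, 115, 167), (284, 14, 74, 121), (292, 21, 33, 101)]
```

Request:
send_rows(
  steps=[
    {"dp": [0, 0, 0], "roll": 0, "jaw": 10},
    {"dp": [0, 0, 0], "roll": 0, "jaw": 10},
    {"dp": [0, 0, 0], "roll": 0, "jaw": 10},
  ],
  newtons=4.5,
)

```text
time_s: 30.5
tcp_pos: [0.4913, 0.3705, 0.1123]
eef_rot: [-180.0, 0.0, -89.8]
contact_force: [-0.9, 0.7, -0.9]
gripper_width: 0.0201
gripper_force: 4.5
```

```bash
python3 l.py
```

```text
t 30.5 tcp [0.4913 0.3705 0.1123] F [-0.9  0.7 -0.9] M [ 0.21  0.13 -0.01] w 0.0201 gf 4.4999246299266815 grey rows 157 259 orange 4846 v range (np.int64(50), np.int64(200), np.float64(145.0))
top box orange [(np.int32(408), [0.485, 0.302])]
```

Request:
send_rows(
  steps=[
    {"dp": [0, 0, 0], "roll": 0, "jaw": 10},
    {"dp": [0, 0, 0], "roll": 0, "jaw": 10},
    {"dp": [-2, 0, -5], "roll": 0, "jaw": 10},
    {"dp": [-4, 0, -12], "roll": 0, "jaw": 10},
    {"dp": [-6, 0, -20], "roll": 0, "jaw": 10},
  ],
  newtons=60,
)

```text
time_s: 31.22
tcp_pos: [0.4913, 0.3766, 0.1329]
eef_rot: [-180.0, 0.0, -89.8]
contact_force: [0.6, 0.4, -2.2]
gripper_width: 0.0194
gripper_force: 60.0
```

```bash
python3 l.py
```

```text
t 31.225 tcp [0.4913 0.3766 0.1329] F [ 0.6  0.4 -2.2] M [0.03 0.12 0.04] w 0.0194 gf 59.9991238117218 grey rows 157 259 orange 4194 v range (np.int64(89), np.int64(161), np.float64(127.0))
top box orange [(np.int32(441), [0.486, 0.293])]
```

Request:
send_rows(
  steps=[
    {"dp": [0, 0, -15], "roll": 0, "jaw": 10},
    {"dp": [0, 0, -40], "roll": 0, "jaw": 10},
    {"dp": [0, 0, -60], "roll": 0, "jaw": 10},
  ],
)

```text
time_s: 31.7
tcp_pos: [0.4914, 0.3765, 0.1941]
eef_rot: [-180.0, 0.0, -89.8]
contact_force: [0.7, -1.2, -1.7]
gripper_width: 0.0199
gripper_force: 60.0
```

```bash
python3 l.py; python3 -c "
from p import *
plan((427,0,190,-86),(427,0,118,-86))"
```

```text
t 31.7 tcp [0.4914 0.3765 0.1941] F [ 0.7 -1.2 -1.7] M [0.09 0.11 0.07] w 0.0199 gf 59.99926149845123 grey rows 157 259 orange 2578 v range (np.int64(49), np.int64(155), np.float64(122.0))
top box orange [(np.int32(146), [0.512, 0.302]), (np.int32(79), [0.489, 0.277]), (np.int32(151), [0.462, 0.3]), (np.int32(80), [0.463, 0.264])]
t 31.8 [492.4 377.4 195.6] -89.8 w 19.5
  dp [189.0, 33.0, 3.0] roll -0.03
  dp [188.0, 39.0, 3.0] roll -0.03
-> [427.  -1. 190.] -86.4
  dp [-1.0, 0.0, 72.0] roll -0.01
-> [427.   0. 118.] -85.8
```

Request:
send_rows(
  steps=[
    {"dp": [25, 4, 2], "roll": 0, "jaw": 10},
    {"dp": [65, 11, 3], "roll": -0.01, "jaw": 10},
    {"dp": [110, 19, 3], "roll": -0.02, "jaw": 10},
    {"dp": [155, 27, 3], "roll": -0.03, "jaw": 10},
    {"dp": [189, 33, 3], "roll": -0.03, "jaw": 10},
  ],
)

```text
time_s: 32.42
tcp_pos: [0.4578, 0.1854, 0.1888]
eef_rot: [180.0, -0.0, -88.1]
contact_force: [0.5, -1.0, -1.1]
gripper_width: 0.0192
gripper_force: 60.0
```

Request:
send_rows(
  steps=[
    {"dp": [40, 8, 1], "roll": -0.01, "jaw": 10},
    {"dp": [85, 18, 2], "roll": -0.02, "jaw": 10},
    {"dp": [130, 27, 3], "roll": -0.03, "jaw": 10},
    {"dp": [170, 35, 3], "roll": -0.03, "jaw": 10},
    {"dp": [188, 39, 3], "roll": -0.03, "jaw": 10},
  ],
)

```text
time_s: 33.05
tcp_pos: [0.4249, -0.0037, 0.1859]
eef_rot: [180.0, 0.0, -86.5]
contact_force: [0.4, 0.5, -2.1]
gripper_width: 0.0193
gripper_force: 60.0
```

Request:
send_rows(
  steps=[
    {"dp": [0, 0, 25], "roll": 0, "jaw": 10},
    {"dp": [0, 0, 50], "roll": 0, "jaw": 10},
    {"dp": [0, 0, 66], "roll": 0, "jaw": 10},
    {"dp": [0, 0, 72], "roll": 0, "jaw": 10},
  ],
)

```text
time_s: 33.55
tcp_pos: [0.4251, -0.0023, 0.1132]
eef_rot: [179.9, -0.0, -86.4]
contact_force: [0.5, -0.6, -2.4]
gripper_width: 0.0196
gripper_force: 60.0
```

```bash
python3 l.py
```

```text
t 33.55 tcp [ 0.4251 -0.0023  0.1132] F [ 0.5 -0.6 -2.4] M [ 0.04  0.11 -0.03] w 0.0196 gf 59.999186396598816 grey rows 157 259 orange 0 v range None
top box orange [(np.int32(165), [0.512, 0.305]), (np.int32(81), [0.49, 0.276]), (np.int32(151), [0.462, 0.3]), (np.int32(79), [0.463, 0.264])]
```

Request:
send_rows(
  steps=[
    {"dp": [0, 0, 3], "roll": 0, "jaw": 10},
    {"dp": [-10, 0, 8], "roll": 0, "jaw": 10},
    {"dp": [-21, 0, 13], "roll": 0, "jaw": 10},
    {"dp": [-31, 0, 20], "roll": 0, "jaw": 10},
    {"dp": [-40, 0, 27], "roll": 0, "jaw": 10},
  ],
  newtons=8,
)

```text
time_s: 34.28
tcp_pos: [0.4239, 0.0394, 0.0871]
eef_rot: [-179.9, 0.0, -86.3]
contact_force: [-0.1, 1.8, 1.8]
gripper_width: 0.0201
gripper_force: 8.0
```

```bash
python3 l.py
```

```text
t 34.275 tcp [0.4239 0.0394 0.0871] F [-0.1  1.8  1.8] M [ 0.68  0.31 -0.04] w 0.0201 gf 7.999868094921112 grey rows 108 235 orange 0 v range None
top box orange [(np.int32(163), [0.512, 0.305]), (np.int32(82), [0.49, 0.276]), (np.int32(152), [0.462, 0.3]), (np.int32(78), [0.463, 0.264])]
```

Request:
send_rows(
  steps=[
    {"dp": [-8, 0, 7], "roll": 0, "jaw": 10},
    {"dp": [-17, 0, 15], "roll": 0, "jaw": 10},
    {"dp": [-24, 0, 24], "roll": 0, "jaw": 10},
    {"dp": [-29, 0, 31], "roll": 0, "jaw": 10},
    {"dp": [-31, 0, 35], "roll": 0, "jaw": 10},
  ],
)

```text
time_s: 35.0
tcp_pos: [0.4216, 0.0696, 0.0521]
eef_rot: [180.0, 0.0, -86.4]
contact_force: [-5.7, 3.7, 11.7]
gripper_width: 0.0198
gripper_force: 8.0
```

```bash
python3 l.py
```

```text
t 35.0 tcp [0.4216 0.0696 0.0521] F [-5.7  3.7 11.7] M [ 1.65  2.07 -0.03] w 0.0198 gf 8.004700317978859 grey rows 49 213 orange 0 v range None
top box orange [(np.int32(165), [0.512, 0.305]), (np.int32(79), [0.49, 0.276]), (np.int32(152), [0.462, 0.3]), (np.int32(79), [0.463, 0.264])]
```

Request:
send_rows(
  steps=[
    {"dp": [0, 0, -1], "roll": 0, "jaw": 10},
    {"dp": [0, 0, -1], "roll": 0, "jaw": 70},
    {"dp": [0, 0, -1], "roll": 0, "jaw": 70},
    {"dp": [0, 0, -1], "roll": 0, "jaw": 70},
    {"dp": [0, 0, -1], "roll": 0, "jaw": 70},
  ],
)

```text
time_s: 35.72
tcp_pos: [0.4215, 0.069, 0.0533]
eef_rot: [-180.0, 0.0, -86.4]
contact_force: [1.0, -0.0, -0.5]
gripper_width: 0.0544
gripper_force: 0.0
```

Request:
send_rows(
  steps=[
    {"dp": [0, 0, -20], "roll": 0, "jaw": 70},
    {"dp": [0, 0, -70], "roll": 0, "jaw": 70},
    {"dp": [0, 0, -120], "roll": 0, "jaw": 70},
    {"dp": [0, 0, -150], "roll": 0, "jaw": 70},
    {"dp": [0, 0, -150], "roll": 0, "jaw": 70},
  ],
)

```text
time_s: 36.35
tcp_pos: [0.4229, 0.0697, 0.2057]
eef_rot: [-179.7, 0.1, -86.4]
contact_force: [0.3, -0.3, -0.2]
gripper_width: 0.0609
gripper_force: 0.0
```

Request:
send_rows(
  steps=[
    {"dp": [-50, 50, 0], "roll": 0, "jaw": 70},
    {"dp": [-100, 0, 0], "roll": 0, "jaw": 70},
    {"dp": [-150, 0, 0], "roll": 0, "jaw": 70},
    {"dp": [-200, 0, 0], "roll": 0, "jaw": 70},
    {"dp": [-200, 0, 0], "roll": 0, "jaw": 70},
  ],
)

```text
time_s: 36.98
tcp_pos: [0.4084, 0.271, 0.2017]
eef_rot: [179.9, -0.1, -86.2]
contact_force: [-0.8, -0.1, -0.3]
gripper_width: 0.0612
gripper_force: 0.0
```

```bash
python3 l.py; sed -i '/knob/d;/^print(hsv/d' m.py; sed -i "s/print(hsv.*//;s/(374,240,414,288)/(345,235,425,295)/;s/(330,255,385,278)/(310,235,385,290)/" m.py; python3 m.py; python3 tub.py | head -6; python3 b.py
```

```text
t 36.975 tcp [0.4084 0.271  0.2017] F [-0.8 -0.1 -0.3] M [-0.08  0.19  0.01] w 0.0612 gf 0.0 grey rows None None orange 2184 v range (np.int64(143), np.int64(255), np.float64(224.0))
top box orange [(np.int32(18), [0.524, 0.293]), (np.int32(21), [0.464, 0.256])]
greenmat c 432 -5 size 104 244 longaxis deg 99.7
lidmat c 523 -310 size 143 261 longaxis deg 90.5
redbox rim c 490 304 size 163 163 longaxis deg 89.5
tub ((634.1962890625, -9.757949829101562), (106.12931823730469, 234.5178985595703), 12.349780082702637)
dark [ 61  32  12  12 112] [ 0.523 -0.31   0.045]
lid ((523.5806274414062, -312.7652587890625), (117.27194213867188, 248.04345703125), 0.8993013501167297)
t 37.17 [408.6 267.7 202.7] -86.4 w 61.1
  dp [234.0, -6.0, 93.0] roll -0.01
-> [429.  35. 110.] -85.8
buf px [255. 230.] area 18 [524. 293.] tub -42.0 320.0
buf px [270. 254.] area 16 [464. 255.] tub -109.0 296.0Traceback (most recent call last):
  File "m.py", line 15, in <module>
    blob(g((0,0,90),(180,60,255)),(315,140,435,222),.050,'lid')
    ~~~~^^^^^^^^^^^^^^^^^^^^^^^^^^^^^^^^^^^^^^^^^^^^^^^^^^^^^^^
  File "m.py", line 6, in blob
    cs=max(cv2.findContours(m,cv2.RETR_EXTERNAL,cv2.CHAIN_APPROX_NONE)[0],key=cv2.contourArea)
ValueError: max() iterable argument is empty
```

```bash
sed -i "/'lid')/d;/knob/d" m.py; python3 m.py
```

```text
greenmat c 433 -5 size 105 244 longaxis deg 99.4
lidmat c 523 -310 size 143 262 longaxis deg 90.5
redbox rim c 490 304 size 163 163 longaxis deg 89.5
pan rim c 420 -10 size 90 89 longaxis deg 3.8
handle c 416 73 size 16 94 longaxis deg 94.4
```

```bash
python3 -c "
from plant import r
print(r.close_job())"
```

```text
the job is handed in; nothing more can be done
None
```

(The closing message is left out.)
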